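# Press the label holder behind the lip in the latched sample case

### The job

First swing the latch lever of the grey sample case free and open the lid wide by its bar so that it stays open. Then take the wide label holder by its black grip out of its stand, slide it down behind the lip at the front edge of the vial deck inside the case and press it fully home against the spring underneath. Finish while still gripping it and holding it pressed home, and leave the narrow label holder and everything else where they are.

Things in the scene. Friction and masses are not known exactly. Their poses are not given: they have to be found in the camera images.
- sample_case: Fixed grey case, outside 170 (x) x 200 (y) x 90 mm high, walls 4 mm; origin centre of underside, z up. Its front (latch, lid bar) faces its -x, toward the robot; the lid hinges along the back (+x). Inside, an aluminium deck, top z = 36 mm, fills the back part; three fixed vials stand on it at x = 52 mm (tops z = 81 mm). Its front edge has the label lip (slot); lip to front wall: 39 mm free.
- slot (a point): Centre of the mouth of the label channel, at (-34, 0, 30) mm in the case frame, same axes. The channel is the gap between lip (-x side, 4 mm thick, top flared outward up to z = 37 mm) and the deck's front face (+x side, bevelled top): 8 mm wide in x, 98 mm long in y between its ends, going straight down. A spring strip lies at its bottom.
- seat (a joint): Travel in m of the spring strip on the channel's bottom: 0 = up (its top 8 mm below slot), 0.010 = fully down on its stop (top 18 mm below slot). It pushes up with about 3 N at 0 and 11 N at 0.010 and rises again when let go; the holder counts as home beyond 0.007.
- latch (a joint): Angle in rad of the steel latch lever about the vertical through latch_hinge. 0 = closed, pointing along the case's +x over the lid, which it blocks; it swings clockwise seen from above, at pi/2 it points along the case's -y; free of the lid beyond 1.4, end stop 1.9. Starts between 0 and 0.2. Light friction (about 0.6 N at the knob); stays where left.
- latch_knob (a point): Middle of the upright black round knob on the latch lever, diameter 14 mm, 26 mm tall (13 mm up and down from this point; below it the lever, whose top is about 7 mm above the lid); 50 mm from the latch axis.
- latch_hinge (a point): Point on the vertical axis of the latch, at the height of the middle of the knob, on a bracket on the case's front near its right (-y) end.
- lid (a joint): Opening angle of the lid in rad: 0 = shut, pi/2 = upright, end stop 1.75. Stiff hinge: it stays where it is left (about 2 N at the bar to open it).
- lid_bar (a point): Middle of the round steel bar handle, diameter 10 mm and 76 mm long along the case's y, 38 mm in front of the lid's front edge and level with the lid plate, held by two rods at its ends; it moves with the lid, 210 mm from the hinge line.
- lid_hinge (a point): Middle of the lid's hinge line, which runs along the case's y; with the lid shut the bar lies 210 mm from here along the case's -x, 3 mm higher.
- wide_holder: The label holder to fit: upright aluminium plate with a blank paper window, 90 wide (its y) x 45 mm high, 5 mm thick (its x), frame round the window 8 mm; on its top centre a square black grip post 14 x 14 mm, from z = 45 to 73 mm. 60 g. Origin at the centre of its lower edge, z up; front and back alike. Starts upright in the slot of one of two like stands.
- narrow_holder: A like holder only 60 mm wide, with the same post, in the other stand; leave it there.
- stand_a: Fixed grey stand under the wide holder, 46 (x) x 100 (y) x 20 mm high, with a slot along its y, 7.6 mm wide and 14 mm deep, open at the top and ends; origin at the centre of its underside.
- stand_b: The like stand under the narrow holder.
- amber_bottle: Bystander: capped bottle, 68 mm across, 208 mm tall, origin under its centre.
- wash_bottle: Bystander: white wash bottle, 99 x 68 x 199 mm, origin under its centre.
- bench_timer: Bystander: flat bench timer, 68 x 68 x 20 mm, origin under its centre.
- dish: Bystander: small flat dish, 55 mm across, 11 mm high, origin under its centre.
- reducer: Bystander: steel funnel piece, 75 mm across, 100 mm tall, origin under its centre.
- vessel: Bystander: steel cone vessel, 104 mm across, 112 mm tall, origin under its centre.
- steel_bowl: Bystander: steel bowl, 95 mm across, 39 mm high, origin under its centre.
- hex_key: Bystander: bent hex key lying flat, 81 x 58 x 4 mm, origin under its centre.

How it is judged:
By the outcome, as a careful person would: the job done as asked, in the order asked, and still so for the second after the job is handed in, while the arm keeps its last pose, push and grip.
It also fails if it takes over 72 s, if anything falls off the work surface, if the arm or the gripper's body presses on something with over 40 N, if the wrist force passes 120 N, or if a joint passes its speed limit or range.

### The arm

A 6-joint arm with a two-finger parallel gripper is mounted at the origin on a cart in front of the work surface, level with it; the furniture and walls round the work are solid. World frame = base frame: x ahead of the robot, y to its left, z up, the work surface at z = 0. Lengths are in mm, angles in degrees, forces in N, time in s.
With the tool pointing down it reaches from about 300 to 850 mm from the base axis. Payload 4.2 kg.
Tool frame: the origin (TCP) lies midway between the tips of the shut fingers; the grasp point (between the pads) lies 19 mm behind it; z points along the fingers, y is the direction in which the jaws open and shut (so a half turn about z gives the same grasp; the last joint's range is limited). The gripper opens to 91 mm and grips with 3 to 60 N. Pads are 32 mm wide; open, the fingers measure 118 mm over their backs; the gripper's body (76 mm by 178 mm) begins 60 mm behind the grasp point.
Start: joints at [63.713, 18.312, 89.639, -0, 72.044, -1.146], TCP at [244.297, 520.544, 180.776] pointing down, gripper open.
Joint ranges: [-177.97, 177.97], [-48.28, 115.42], [12.27, 149.76], [-77.06, 257.06], [2.81, 150.46], [-146.56, 146.56]. Speed limits (degrees/s): [147.25, 147.25, 180, 180, 180, 180].

### API

Orientations are given as a 3x3 rotation matrix whose columns are the frame's x, y, z axes.
In Python, from plant import robot gives the robot as it stands.
- The arm moves only by the tool apply_moves, never from a script. Its arguments are lists of equal length, an entry for each row: "jaw": the gripper command: -1 is shut, 1 is fully open, values between are in proportion; "dp": the shift along the tool's x, y, z in m, a list of three; "rotation": the turn, a rotation vector about the tool's x, y, z in degrees, a list of three. In form: {"jaw": [jaw, ...], "dp": [[dx, dy, dz], ...], "rotation": [[ax, ay, az], ...]}. A call has 1 to 10 rows; each row is the pose to reach, as a shift and turn from the pose measured when the call began, along the tool's axes at that moment; what a row does not reach only later rows make up. A row lasts 1/12 s, in which the tool goes at most 41.7 mm and 7.16 degrees, less where a joint would pass 70% of its speed; a pose out of reach is approached as far as the arm can. A call with a gripper value outside its range is refused whole. The fingers move at their own pace and stop on an object; "force" is the grip in N (left out, the last holds). Time passes only in rows, so rows that repeat a pose let the fingers close. It gives the time, the measured TCP pose, the force and the opening at its end, in the units of the state.
- robot.state(): the state, without advancing time (a new reading comes with each control period).
- robot.read_camera(name): name is "scene" or "side" or "wrist"; returns a dict with "pixels" (480x640x3 uint8, red, green, blue), "K" (3x3 intrinsics, pixels), "k1" (the pictures are not rectified: a ray, as slopes to the right and down, at radius r is drawn at 1 + k1 r^2 times it, then the intrinsics apply), "R" (3x3) and "t" (3): a world point X has camera coordinates R X + t; the wrist camera has in their place "T_tool_cam" (4x4, takes a point from camera to tool coordinates, whose origin is the TCP and whose axes are the flange's). Camera axes: x right, y down, z forward; pixel columns grow to the right and rows downward; lengths in mm; the calibration is good to about 2 mm. A picture is of the moment at which its call begins: read the wrist's pose just before it. There is no depth.
- robot.job_done(): hands the job in, once; it reports no verdict.
The state is a dict: "time": time; "qpos": joint angles; "qvel": joint speeds; "effort": joint torques, N m; "ee_pos": TCP position; "tool_rot": TCP orientation; "wrist_force": force on the tool from outside, world axes, zero at the start; "ft_torque": the same for the moment, N m; "width": opening from 0.0 (shut) to 1.0 (fully open).
Only numpy, scipy, OpenCV 4.12 (cv2) and the standard library are available. Lean on these libraries where they do the work, as an engineer would, in place of code of your own. Each camera call takes 0.05 s, during which the arm holds its last target.

## Working session

There is one attempt and no reset: what is moved stays moved. The work goes in short steps, Python scripts to look and compute and a tool call to move; the robot and the scene stay as the last step left them, time stands still between calls to the robot, and variables do not carry over. Pictures are saved under pics/ and viewed, and the job is handed in when it is done.

Besides the shell and the picture viewer there is one more tool, called after "Request:" by a JSON object that holds its "name" and its "arguments". apply_moves: Moves the arm, as the interface text tells. Its arguments: {"type":"object","properties":{"jaw":{"type":"array"},"dp":{"type":"array"},"rotation":{"type":"array"},"force":{"type":"number"}},"required":["jaw","dp","rotation"]}

```bash
ls; mkdir -p pics
python3 - <<'E'
from plant import robot
import cv2,numpy as np
s=robot.state();print(s)
for n in("scene","side","wrist"):
    c=robot.read_camera(n)
    cv2.imwrite(f"pics/{n}0.png",c["pixels"][:,:,::-1])
    print(n,{k:(np.round(v,4).tolist() if not np.isscalar(v) else v) for k,v in c.items() if k!="pixels"})
E
```

```text
pics
{'time': 0.0, 'qpos': array([ 6.37143938e+01,  1.83507879e+01,  8.97049160e+01, -6.91156945e-04,
        7.20433695e+01, -1.14489656e+00]), 'qvel': array([-0.01262328, -0.02272022,  0.0068267 , -0.10225539, -0.01861242,
       -0.02655807]), 'effort': array([ 1.48904346e-03, -4.12444568e+01, -2.31972331e+01,  7.28713442e-02,
        4.57516161e-02, -1.59678284e-04]), 'ee_pos': array([244.03506479, 520.03871968, 179.9389745 ]), 'tool_rot': array([[-9.05268745e-01,  4.24838709e-01, -7.55460455e-04],
       [ 4.24839381e-01,  9.05267409e-01, -1.55543812e-03],
       [ 2.30834034e-05, -1.72903887e-03, -9.99998505e-01]]), 'wrist_force': array([-0.1647634 ,  0.79601363, -0.02383347]), 'ft_torque': array([ 0.03433991, -0.02548825,  0.0341659 ]), 'width': 1.0025470875754734}
scene {'K': [[578.5444, 0.0, 318.9629], [0.0, 578.5444, 238.4161], [0.0, 0.0, 1.0]], 'k1': -0.10920612413852303, 'R': [[0.5197, -0.8543, 0.0012], [-0.5777, -0.3525, -0.7362], [0.6294, 0.3819, -0.6768]], 't': [-193.4205, 431.02, 1267.8963]}
side {'K': [[442.909, 0.0, 323.8731], [0.0, 442.909, 240.7874], [0.0, 0.0, 1.0]], 'k1': -0.10940112209669899, 'R': [[0.8979, -0.4401, 0.0069], [-0.2451, -0.513, -0.8226], [0.3655, 0.737, -0.5685]], 't': [-429.4459, 260.4027, 1125.3711]}
wrist {'K': [[348.6006, 0.0, 324.106], [0.0, 348.6006, 237.1138], [0.0, 0.0, 1.0]], 'k1': -0.05857217611484484, 'T_tool_cam': [[0.0004, -0.9678, -0.2518, 70.4341], [1.0, 0.0004, -0.0, -0.2986], [0.0002, -0.2518, 0.9678, -203.9667], [0.0, 0.0, 0.0, 1.0]]}
```

View pics/scene0.png

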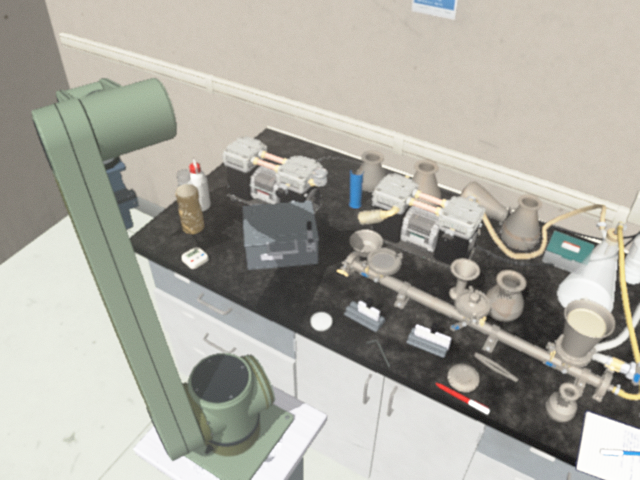

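View pics/side0.png

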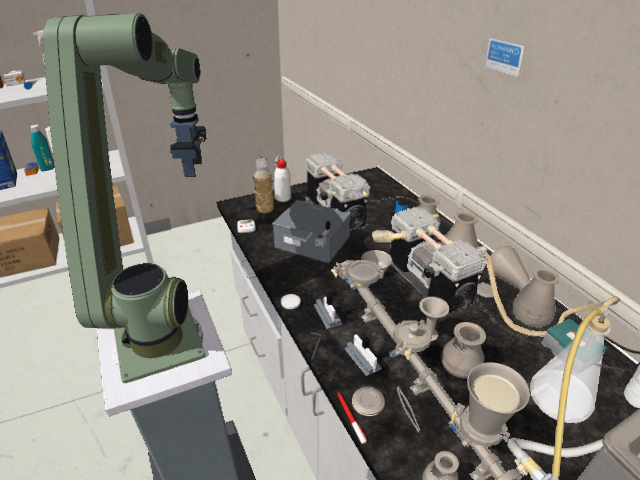

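View pics/wrist0.png

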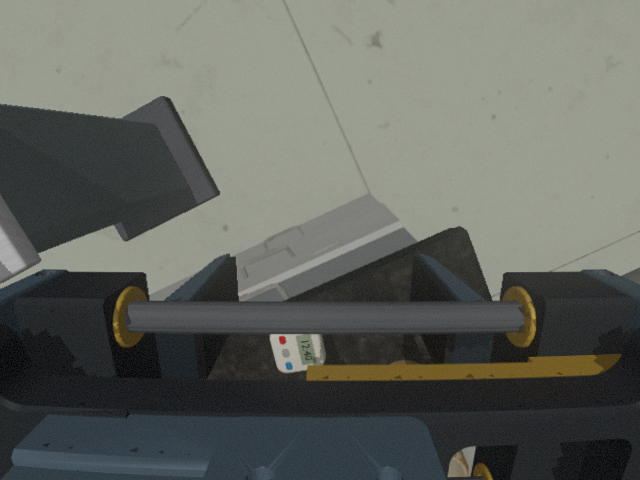

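The scene view shows the case near (280,235), the narrow holder near (365,315) and the wide one near (430,340). The wrist camera is looking off the bench, and the fingers cover its lower part. I'll enlarge these areas.

Run:
```python
import cv2
a=cv2.imread("pics/scene0.png");b=cv2.imread("pics/side0.png")
def z(i,x,y,w,h,f,n): cv2.imwrite(n,cv2.resize(i[y:y+h,x:x+w],None,fx=f,fy=f,interpolation=cv2.INTER_CUBIC))
z(a,230,190,100,90,6,"pics/s_case.png");z(b,265,190,100,75,7,"pics/d_case.png")
z(a,335,290,130,80,6,"pics/s_st.png");z(b,305,285,90,100,6,"pics/d_st.png")
```

```text
(no output)
```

View pics/s_case.png

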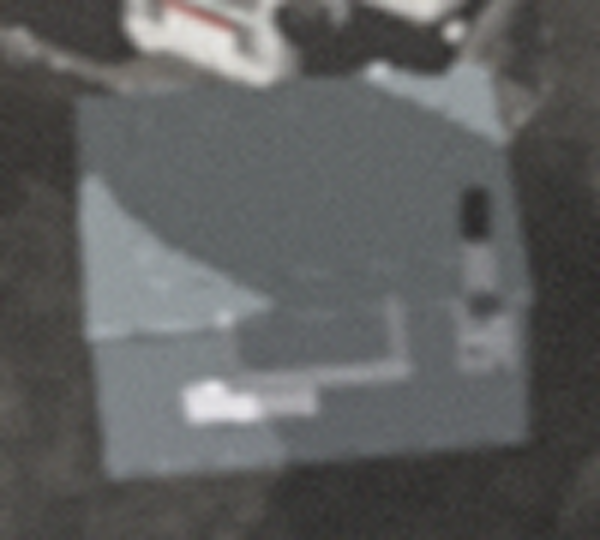

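View pics/d_case.png

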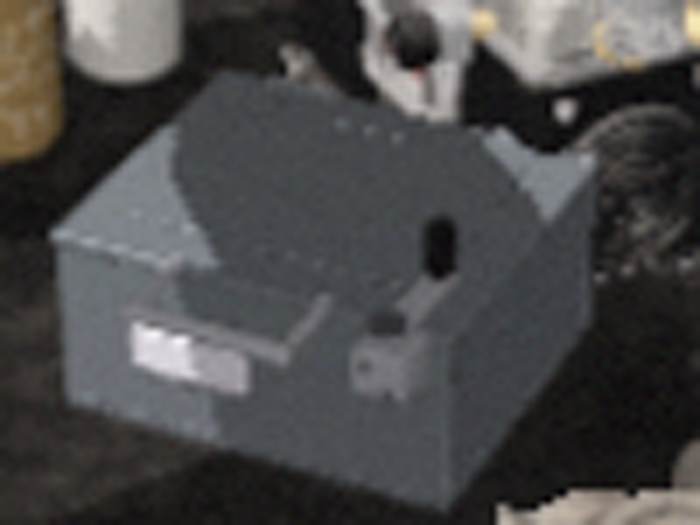

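View pics/s_st.png

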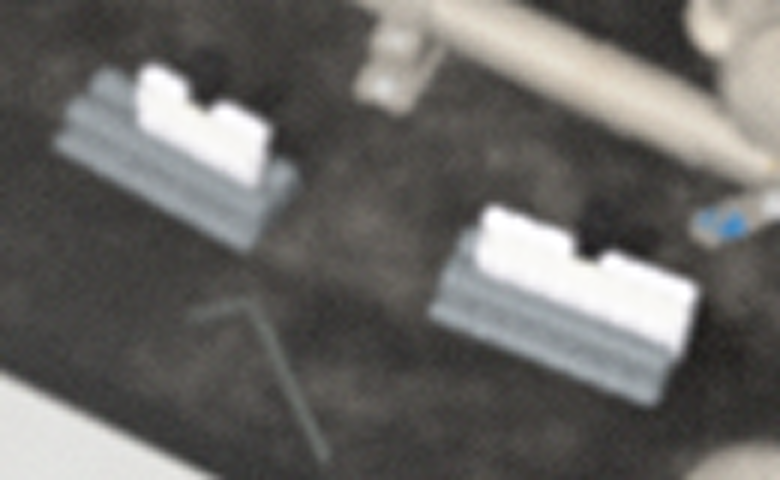

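View pics/d_st.png

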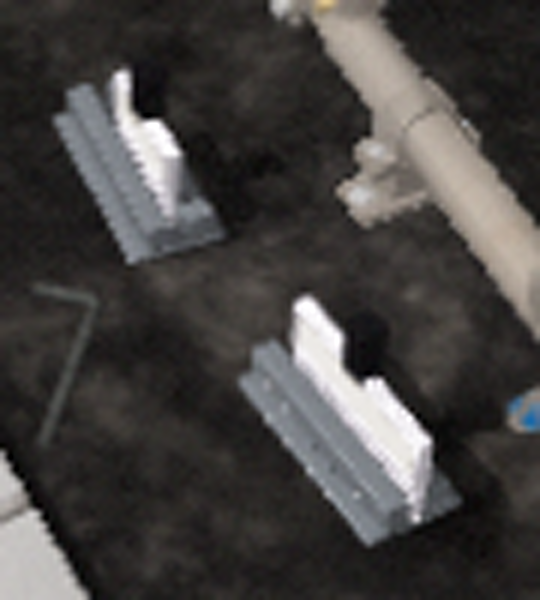

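Both views show the case. In the side crop the latch knob is at about (440,247), pointing +x, and the bar is in front. The wide holder is in the right-hand stand. Next I triangulate the corners.

```bash
cat > h.py <<'E'
import numpy as np,cv2
CAM={}
def setcams(robot):
    for n in("scene","side"): CAM[n]=robot.read_camera(n)
def ray(c,px,R=None,t=None):
    p=cv2.undistortPoints(np.array([[px]],float),np.array(c["K"]),np.array([c["k1"],0,0,0.]))[0,0]
    d=np.array([p[0],p[1],1.]);R=c["R"] if R is None else R;t=c["t"] if t is None else t
    R=np.array(R);t=np.array(t)
    o=-R.T@t; d=R.T@d; return o,d/np.linalg.norm(d)
def plane(r,z): o,d=r; return o+d*(z-o[2])/d[2]
def tri(rs):
    A=sum(np.eye(3)-np.outer(d,d) for o,d in rs);b=sum((np.eye(3)-np.outer(d,d))@o for o,d in rs)
    x=np.linalg.solve(A,b);return x,[float(np.linalg.norm((np.eye(3)-np.outer(d,d))@(x-o))) for o,d in rs]
def wristcam(c,s):
    T=np.eye(4);T[:3,:3]=s["tool_rot"];T[:3,3]=s["ee_pos"];W=T@np.array(c["T_tool_cam"])
    R=W[:3,:3].T;return R,-R@W[:3,3]
def proj(c,X,R=None,t=None):
    R=np.array(c["R"] if R is None else R);t=np.array(c["t"] if t is None else t)
    return cv2.projectPoints(np.array(X,float).reshape(-1,3),cv2.Rodrigues(R)[0],t,np.array(c["K"]),np.array([c["k1"],0,0,0.]))[0][:,0]
E
cat > m1.py <<'E'
from plant import robot
from h import *
setcams(robot)
def P(X,Y,f,x0,y0): return ((X+.5)/f-.5+x0,(Y+.5)/f-.5+y0)
sc=lambda X,Y:P(X,Y,6,230,190); dc=lambda X,Y:P(X,Y,7,265,190)
ss=lambda X,Y:P(X,Y,6,335,290); ds=lambda X,Y:P(X,Y,6,305,285)
pts={"FLb":(sc(106,478),dc(70,404),0),"FRb":(sc(525,441),dc(447,510),0),"FLt":(sc(90,338),dc(57,238),90),"FRt":(sc(529,297),dc(447,340),90),
"BLt":(sc(78,98),dc(228,75),90),"BRt":(sc(490,68),dc(597,155),90),"knobtop":(sc(475,188),dc(440,216),0),"knobbot":(sc(475,238),dc(438,276),0),
"barL":(sc(235,382),dc(135,307),90),"barR":(sc(410,370),dc(287,357),90),"hinge":(sc(486,302),dc(388,320),103),
"stFL":(ss(430,314),ds(242,383),0),"stFR":(ss(652,407),ds(370,545),0),"hTL":(ss(490,207),ds(305,297),51),"hTR":(ss(698,288),ds(432,440),51),"post":(ss(598,205),ds(365,312),79)}
for k,(a,b,z) in pts.items():
    ra,rb=ray(CAM["scene"],a),ray(CAM["side"],b);x,e=tri([ra,rb]);print(k,x.round(1),np.round(e[0],1),"pl",plane(ra,z).round(1)[:2],plane(rb,z).round(1)[:2])
E
python3 m1.py
```

```text
FLb [429.7 274.9  -6.6] 2.7 pl [428.  272.6] [424.  262.8]
FRb [552.5 116.3  -2.6] 1.9 pl [552.7 116.1] [548.9 111.2]
FLt [427.7 272.5  89. ] 1.9 pl [429.1 273.2] [425.2 268.4]
FRt [549.2 112.1  95.2] 2.3 pl [557.1 116.5] [550.1 116.3]
BLt [560.3 379.2  90.1] 3.3 pl [564.8 381.9] [556.6 374.6]
BRt [679.2 213.8  99.5] 0.9 pl [690.4 220.7] [686.1 226.5]
knobtop [564.2 150.3 133.3] 2.1 pl [696.9 234.7] [658.2 337.8]
knobbot [564.  150.6 102. ] 2.5 pl [664. 214.] [631.8 287. ]
barL [436.3 197.4  92.6] 1.3 pl [440.  200.1] [436.3 199.6]
barR [482.5 134.   92.5] 2.4 pl [487.6 137.1] [481.4 134.5]
hinge [524.1 119.6 108.4] 2.2 pl [532.  124.2] [525.2 124.2]
stFL [ 429.2 -223.7   -2.5] 1.9 pl [ 429.6 -223.2] [ 426.2 -227.2]
stFR [ 433.2 -323.    -1.1] 0.9 pl [ 433.3 -322.7] [ 431.8 -324.5]
hTL [ 451.2 -234.3   51. ] 2.8 pl [ 454.5 -233. ] [ 448.4 -236.7]
hTR [ 456.4 -324.6   52.7] 1.5 pl [ 459.6 -323.6] [ 455.7 -324.6]
post [ 451.1 -278.2   82.4] 1.4 pl [ 455.6 -276.8] [ 451.5 -276.7]
```

Measured against the given sizes, the case is at about (555, 245) with yaw about 38° (edges 200/165 mm). The knob is at (564,150), 50 mm from the hinge at (524,120). The bar is at (459,166,92). The wide holder is at (453,-279) with yaw about 3°. I'll go up and over to look from the wrist.

Request:
{"name": "apply_moves", "arguments": {"jaw": [-0.1,-0.1,-0.1,-0.1,-0.1,-0.1,-0.1,-0.1,-0.1,-0.1], "dp": [[0,0,-0.04],[0,0,-0.08],[0,0,-0.12],[0,0,-0.15],[-0.04,-0.01,-0.15],[-0.08,-0.02,-0.15],[-0.12,-0.03,-0.15],[-0.16,-0.04,-0.15],[-0.2,-0.05,-0.15],[-0.24,-0.06,-0.15]], "rotation": [[0,0,0],[0,0,0],[0,0,-5],[0,0,-10],[0,0,-15],[0,0,-20],[0,0,-25],[0,0,-30],[0,0,-35],[0,0,-40]]}}

```text
time: 1.08
ee_pos: [437.1, 362.6, 330.4]
tool_rot: [[-0.965, -0.261, -0.0], [-0.261, 0.965, -0.001], [0.001, -0.001, -1.0]]
wrist_force: [0.1, 0.3, -0.3]
width: 0.445
```

```bash
cat > go.py <<'E'
# usage: go.py x y z yaw_deg(of tool y, tool down) -> dp and rotvec
import sys
from plant import robot
import numpy as np
from scipy.spatial.transform import Rotation as Ro
x,y,z,a=map(float,sys.argv[1:5]);s=robot.state();R=np.array(s["tool_rot"])
a=np.radians(a);yv=np.array([np.cos(a),np.sin(a),0]);zv=np.array([0,0,-1.]);T=np.c_[np.cross(yv,zv),yv,zv]
print("ee",s["ee_pos"].round(1),"yaw",np.degrees(np.arctan2(R[1,1],R[0,1])).round(1),"t",round(s["time"],2),"F",s["wrist_force"].round(1),"w",round(s["width"]*91,1),"q",s["qpos"].round(0))
print("dp",(R.T@(np.array([x,y,z])-s["ee_pos"])/1000).round(4),"rot",Ro.from_matrix(R.T@T).as_rotvec(degrees=True).round(1))
E
python3 go.py 627 200 330 128
```

```text
ee [437.1 362.6 330.4] yaw 105.1 t 1.08 F [ 0.1  0.3 -0.3] w 40.5 q [ 39.  15.  74.  -0.  92. -67.]
dp [-0.1409 -0.2065  0.0005] rot [ -0.   -0.  -22.9]
```

Request:
{"name": "apply_moves", "arguments": {"jaw": [-0.1,-0.1,-0.1,-0.1,-0.1,-0.1,-0.1,-0.1,-0.1], "dp": [[-0.02,-0.03,0],[-0.04,-0.06,0],[-0.06,-0.09,0],[-0.08,-0.12,0],[-0.1,-0.15,0],[-0.12,-0.18,0],[-0.14,-0.206,0],[-0.141,-0.206,0],[-0.141,-0.206,0]], "rotation": [[0,0,-4],[0,0,-8],[0,0,-12],[0,0,-16],[0,0,-20],[0,0,-22.9],[0,0,-22.9],[0,0,-22.9],[0,0,-22.9]]}}

```text
time: 1.83
ee_pos: [628.0, 199.3, 329.1]
tool_rot: [[-0.79, -0.614, -0.002], [-0.614, 0.79, -0.001], [0.002, 0.001, -1.0]]
wrist_force: [0.0, 0.1, -0.5]
width: 0.451
```

```bash
cat > wr.py <<'E'
import sys
from plant import robot
from h import *
import pickle
s=robot.state();c=robot.read_camera("wrist");n=sys.argv[1]
cv2.imwrite(f"pics/{n}.png",c["pixels"][:,:,::-1]);pickle.dump((s,c),open(f"pics/{n}.pkl","wb"));print(s["ee_pos"].round(1),s["wrist_force"].round(1))
E
python3 wr.py w1
```

```text
[628.  199.3 329.1] [ 0.   0.1 -0.5]
```

View pics/w1.png

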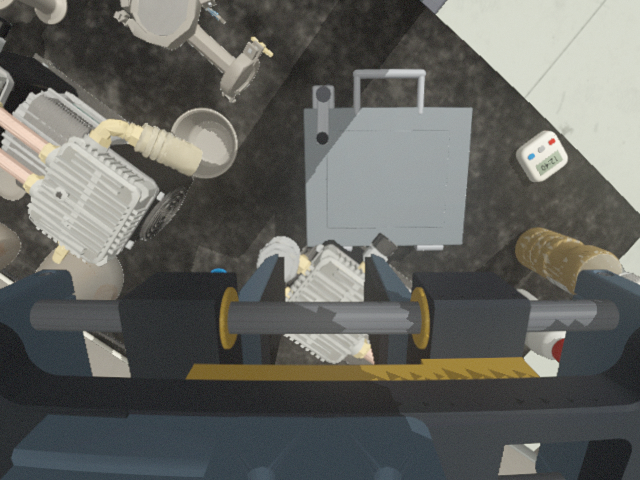

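The wrist view shows the whole lid (corners near (305,108), (472,108), (463,244), (306,246)). The knob top is at (322,138), the hinge at (323,93), and the bar runs from (356,73) to (424,73).

```bash
cat > wp.py <<'E'
import sys,pickle
from h import *
def load(n):
    s,c=pickle.load(open(f"pics/{n}.pkl","rb"));R,t=wristcam(c,s);return lambda px,z:plane(ray(c,px,R,t),z).round(1)[:2]
E
python3 - <<'E'
from wp import *
f=load("w1")
for n,p,z in [("FR",(305,108),90),("FL",(472,108),90),("BL",(464,244),90),("BR",(306,246),90),("knob",(322,138),123),("hinge",(323,93),115),("barL",(424,72),92),("barR",(356,72),92)]:print(n,f(p,z))
E
```

```text
FR [549.7 108.7]
FL [423.5 268.4]
BL [555.7 378.7]
BR [686.9 214.4]
knob [565.5 147.3]
hinge [525.6 117.6]
barL [430.2 194.9]
barR [480.4 131.7]
```

```bash
python3 go.py 565 148 106 128
```

```text
ee [626.9 200.4 329.8] yaw 128.0 t 1.88 F [-0.1 -0.1 -0.3] w 41.3 q [  17.   24.   60.    0.   96. -111.]
dp [ 0.0807 -0.0034  0.2239] rot [ 0.1 -0.1 -0. ]
```

Request:
{"name": "apply_moves", "arguments": {"jaw": [-0.1,-0.1,-0.1,-0.1,-0.1,-0.1,-0.1,-0.1,-0.1,-0.1], "dp": [[0.04,-0.0017,0],[0.0807,-0.0034,0],[0.0807,-0.0034,0.04],[0.0807,-0.0034,0.08],[0.0807,-0.0034,0.12],[0.0807,-0.0034,0.15],[0.0807,-0.0034,0.18],[0.0807,-0.0034,0.205],[0.0807,-0.0034,0.22],[0.0807,-0.0034,0.223]], "rotation": [[0,0,0],[0,0,0],[0,0,0],[0,0,0],[0,0,0],[0,0,0],[0,0,0],[0,0,0],[0,0,0],[0,0,0]]}}

```text
time: 2.72
ee_pos: [561.6, 148.8, 104.2]
tool_rot: [[-0.787, -0.617, -0.008], [-0.617, 0.787, -0.001], [0.007, 0.004, -1.0]]
wrist_force: [-0.1, 0.2, 0.1]
width: 0.451
```

```bash
python3 wr.py w2
python3 - <<'E'
from plant import robot
from wp import *
# arc plan relative to current pose, tool frame
s=robot.state();R=s["tool_rot"];H=np.array([525,118.5]);c=38.2
for th in [10,20,30,40,50,60,70,80,90,97]:
    a=np.radians(c-th);p=H+50*np.array([np.cos(a),np.sin(a)])
    print(th,(R.T@(np.r_[p,105]-s["ee_pos"])/1000).round(4),"rot z",th)
E
```

```text
[561.6 148.8 104.2] [-0.1  0.2  0.1]
10 [-0.0008 -0.0092  0.0004] rot z 10
20 [ 0.0014 -0.0177  0.0004] rot z 20
30 [ 0.0051 -0.0256  0.0004] rot z 30
40 [ 0.01   -0.0327  0.0004] rot z 40
50 [ 0.0162 -0.0389  0.0004] rot z 50
60 [ 0.0233 -0.0439  0.0004] rot z 60
70 [ 0.0312 -0.0476  0.0005] rot z 70
80 [ 0.0396 -0.0499  0.0005] rot z 80
90 [ 0.0483 -0.0507  0.0005] rot z 90
97 [ 0.0544 -0.0503  0.0006] rot z 97
```

View pics/w2.png

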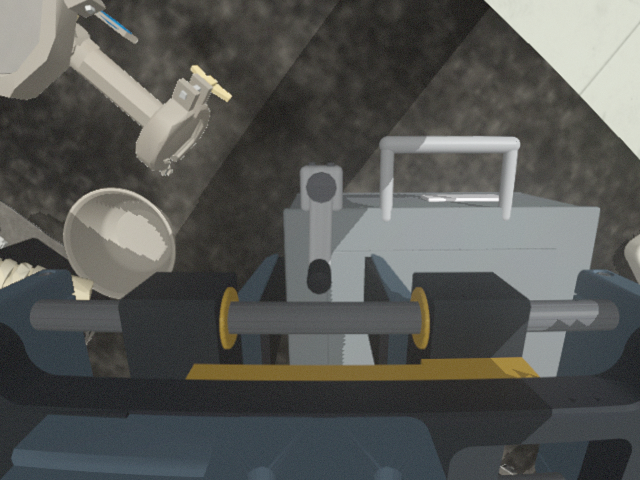

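The knob sits between the open fingers, near (319,275). I'll close them to a loose cage and follow the arc.

Request:
{"name": "apply_moves", "arguments": {"jaw": [-0.5,-0.5,-0.5,-0.5,-0.5,-0.5,-0.5,-0.5,-0.5,-0.5], "dp": [[-0.001,-0.0,0],[-0.001,-0.005,0],[-0.0008,-0.01,0],[0.001,-0.016,0],[0.003,-0.021,0],[0.005,-0.0256,0],[0.008,-0.03,0],[0.0115,-0.0345,0],[0.0155,-0.0385,0],[0.019,-0.041,0]], "rotation": [[0,0,0],[0,0,6],[0,0,12],[0,0,18],[0,0,24],[0,0,30],[0,0,36],[0,0,42],[0,0,48],[0,0,54]]}}

```text
time: 3.6
ee_pos: [574.1, 105.3, 107.6]
tool_rot: [[-0.96, 0.279, -0.002], [0.279, 0.96, -0.0], [0.002, -0.001, -1.0]]
wrist_force: [-0.5, -0.8, -0.2]
width: 0.248
```

Run:
```python
from plant import robot
from wp import *
s=robot.state();R=s["tool_rot"];H=np.array([525,118.5]);c=38.2
print(s["ee_pos"],s["wrist_force"],s["width"]*91,128.2-np.degrees(np.arctan2(R[1,1],R[0,1])))
for th in [60,70,80,90,97,102]:
    a=np.radians(c-th);p=H+50*np.array([np.cos(a),np.sin(a)])
    print(th,(R.T@(np.r_[p,105]-s["ee_pos"])/1000).round(4))
```

```text
[574.10517694 105.2705944  107.63393704] [-0.46544148 -0.83622491 -0.16135159] 22.598515209300334 54.41067814055488
60 [ 0.0011 -0.0059  0.0026]
70 [ 0.0027 -0.0144  0.0026]
80 [ 0.0057 -0.0226  0.0027]
90 [ 0.0102 -0.0301  0.0027]
97 [ 0.014  -0.0348  0.0027]
102 [ 0.0171 -0.0379  0.0027]
```

Request:
{"name": "apply_moves", "arguments": {"jaw": [-0.5,-0.5,-0.5,-0.5,-0.5,-0.5,-0.5,-0.5,-0.5,-0.5], "dp": [[0.001,-0.006,0.0],[0.002,-0.011,0.0],[0.003,-0.0155,0.0],[0.0045,-0.02,0.0],[0.007,-0.025,0.0],[0.0095,-0.029,0.0],[0.012,-0.0325,0.0],[0.015,-0.0355,0],[0.017,-0.038,0],[0.017,-0.038,0]], "rotation": [[0,0,6],[0,0,12],[0,0,18],[0,0,24],[0,0,30],[0,0,35],[0,0,39],[0,0,42],[0,0,46],[0,0,46]]}}

```text
time: 4.43
ee_pos: [547.7, 73.9, 109.8]
tool_rot: [[-0.465, 0.885, 0.001], [0.885, 0.465, 0.0], [-0.0, 0.001, -1.0]]
wrist_force: [-0.3, 0.4, -0.3]
width: 0.252
```

```bash
python3 wr.py w3;python3 go.py 456 165 170 38.2
```

```text
[547.7  73.9 109.8] [-0.3  0.4 -0.3]
ee [548.   74.  109.6] yaw 27.9 t 4.48 F [-1.  -0.1 -0.3] w 22.9 q [  6.  19.  99.   0.  62. -21.]
dp [ 0.1235 -0.0386 -0.0605] rot [  0.1   0.  -10.3]
```

View pics/w3.png

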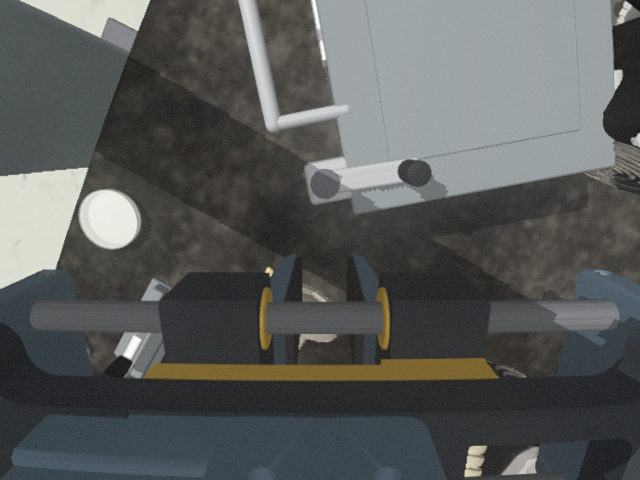

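The lever did not move: the knob is still at (415,172), over the lid. I check where it was relative to the pads.

Run:
```python
from wp import *
for n,k,h in [("w1",(322,138),(323,93)),("w2",(319,265),(321,187)),("w3",(415,171),(325,184))]:
    f=load(n);s,c=pickle.load(open(f"pics/{n}.pkl","rb"))
    for z in(110,123):
        p=f(k,z);print(n,z,p,"hinge@113",f(h,113),"tool",(s["tool_rot"].T@(np.r_[p,z]-s["ee_pos"])).round(1))
```

```text
w1 110 [565.3 147. ] hinge@113 [525.4 117.4] tool [ 81.1  -3.  219.3]
w1 123 [565.5 147.3] hinge@113 [525.4 117.4] tool [ 80.8  -2.9 206.3]
w2 110 [562.1 144.9] hinge@113 [524.4 117. ] tool [ 2.1 -3.4 -5.8]
w2 123 [558.6 142.3] hinge@113 [524.4 117. ] tool [  6.5  -3.2 -18.8]
w3 110 [567.7 148.6] hinge@113 [525.  117.9] tool [56.8 52.5 -0.2]
w3 123 [564.3 147.8] hinge@113 [525.  117.9] tool [ 57.7  49.1 -13.2]
```

Run:
```python
import cv2
a=cv2.imread("pics/w2.png");b=cv2.imread("pics/w3.png")
A=cv2.resize(a[150:310,260:400],None,fx=4,fy=4);B=cv2.resize(b[140:220,290:450],None,fx=4,fy=4)
cv2.imwrite("pics/w2z.png",cv2.convertScaleAbs(A,alpha=1.8));cv2.imwrite("pics/w3z.png",cv2.convertScaleAbs(B,alpha=1.6))
```

```text
(no output)
```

View pics/w2z.png

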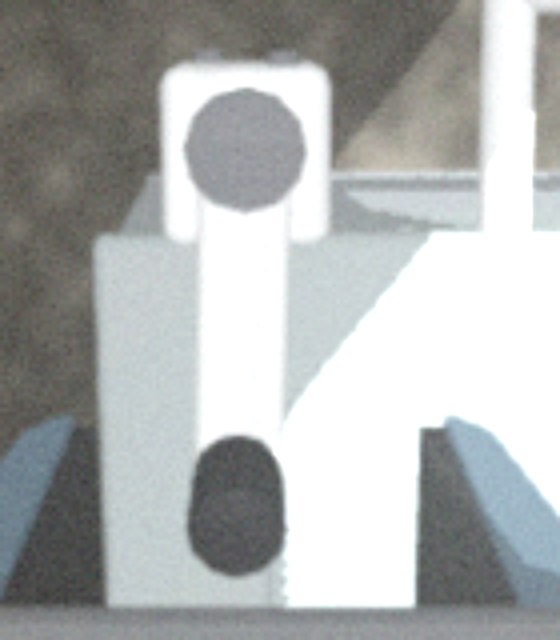

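View pics/w3z.png

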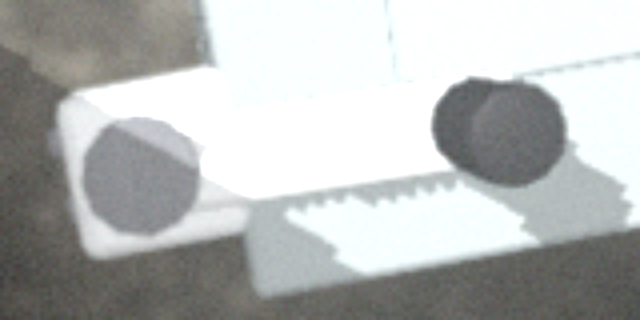

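Run:
```python
from wp import *
rs=[]
for n,k in [("w1",(322,138)),("w2",(319.3,283)),("w3",(419.8,173))]:
    s,c=pickle.load(open(f"pics/{n}.pkl","rb"));R,t=wristcam(c,s);rs.append(ray(c,k,R,t))
    p=plane(rs[-1],123);print(n,p.round(1),"tool",(s["tool_rot"].T@(p-s["ee_pos"])).round(1))
for q in ([0,1,2],[0,1],[0,2],[1,2]): x,e=tri([rs[i] for i in q]);print(x.round(1),np.round(e,1))
```

```text
w1 [565.5 147.3 123. ] tool [ 80.8  -3.  206.3]
w2 [567.  149.1 123. ] tool [ -4.3  -3.  -18.8]
w3 [567.2 148.1 123. ] tool [ 56.6  51.8 -13.2]
[565.5 147.6 128.5] [0.3 0.3 0.2]
[565.5 147.6 128.3] [0.3 0.3]
[565.6 147.6 128.9] [0.2 0.2]
[565.5 147.8 128.2] [0.2 0.2]
```

Run:
```python
from wp import *
s,c=pickle.load(open("pics/w2.pkl","rb"));T=np.linalg.inv(np.array(c["T_tool_cam"]))
for p in [(0,20,0),(0,-20,0),(16,20,0),(-16,20,0),(16,20,-19),(16,33,0),(16,33,-40),(-4.3,-3,-24)]:
    print(p,proj(c,[p],T[:3,:3],T[:3,3])[0].round(0))
```

```text
(0, 20, 0) [357. 265.]
(0, -20, 0) [292. 265.]
(16, 20, 0) [358. 240.]
(-16, 20, 0) [356. 289.]
(16, 20, -19) [361. 249.]
(16, 33, 0) [379. 240.]
(16, 33, -40) [391. 261.]
(-4.3, -3, -24) [319. 287.]
```

Run:
```python
from plant import robot
from h import *
setcams(robot)
a=CAM["scene"]["pixels"][:,:,::-1];b=CAM["side"]["pixels"][:,:,::-1]
A=cv2.resize(a[150:290,200:350],None,fx=4,fy=4);B=cv2.resize(b[130:270,240:390],None,fx=4,fy=4)
cv2.imwrite("pics/c3a.png",A);cv2.imwrite("pics/c3b.png",B)
```

```text
(no output)
```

View pics/c3a.png

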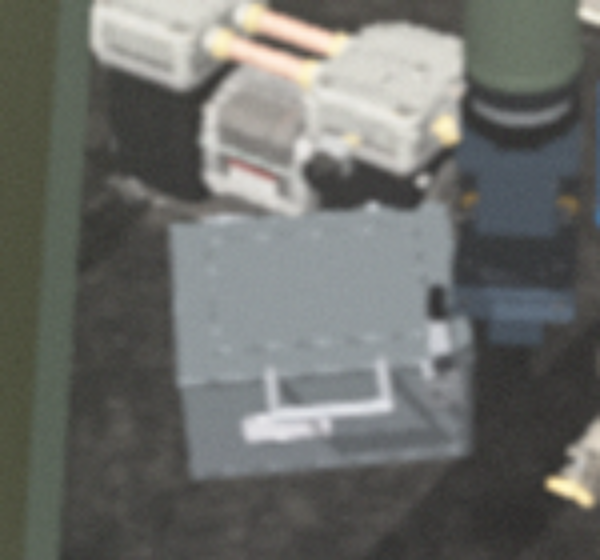

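View pics/c3b.png

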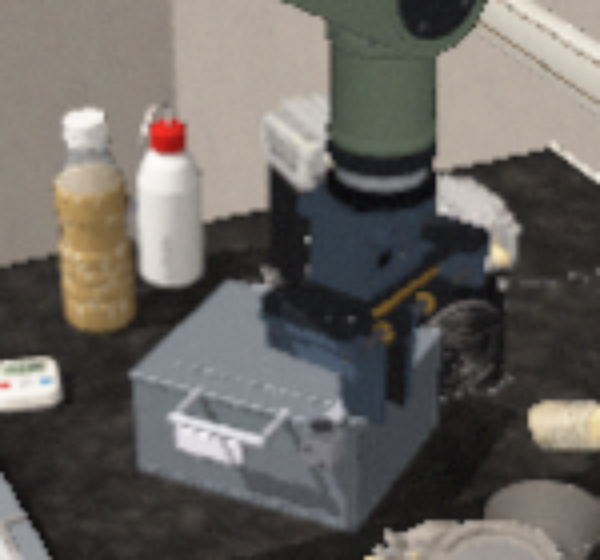

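The knob top is at z≈128 and its position was right, so the fingertips probably passed over it. I check where the tips really appear in the wrist image, assuming they sit behind the TCP.

Run:
```python
from wp import *
import cv2
s,c=pickle.load(open("pics/w3.pkl","rb"));T=np.linalg.inv(np.array(c["T_tool_cam"]))
for y in(11.3,20.5,45.5):
  for z in(0,-10,-20,-30,-40,-60):
    print(y,z,proj(c,[(16,y,z),(0,y,z),(11,y,z)],T[:3,:3],T[:3,3]).round(0).tolist())
A=[cv2.resize(cv2.imread(f"pics/{n}.png")[235:305,220:430],None,fx=3.5,fy=2.5) for n in("w3","w1","wrist0")]
cv2.imwrite("pics/tips.png",cv2.convertScaleAbs(np.vstack(A),alpha=2))
```

```text
11.3 0 [[343.0, 239.0], [343.0, 264.0], [343.0, 247.0]]
11.3 -10 [[344.0, 244.0], [343.0, 270.0], [344.0, 252.0]]
11.3 -20 [[345.0, 248.0], [344.0, 276.0], [345.0, 257.0]]
11.3 -30 [[346.0, 254.0], [345.0, 282.0], [346.0, 263.0]]
11.3 -40 [[347.0, 260.0], [347.0, 290.0], [347.0, 269.0]]
11.3 -60 [[350.0, 274.0], [349.0, 307.0], [350.0, 285.0]]
20.5 0 [[358.0, 239.0], [357.0, 264.0], [358.0, 247.0]]
20.5 -10 [[360.0, 244.0], [359.0, 270.0], [360.0, 252.0]]
20.5 -20 [[362.0, 248.0], [361.0, 276.0], [361.0, 257.0]]
20.5 -30 [[364.0, 254.0], [363.0, 282.0], [363.0, 263.0]]
20.5 -40 [[366.0, 260.0], [365.0, 290.0], [365.0, 269.0]]
20.5 -60 [[371.0, 274.0], [370.0, 307.0], [371.0, 285.0]]
45.5 0 [[399.0, 239.0], [398.0, 264.0], [399.0, 247.0]]
45.5 -10 [[403.0, 244.0], [401.0, 270.0], [402.0, 252.0]]
45.5 -20 [[407.0, 248.0], [405.0, 276.0], [406.0, 257.0]]
45.5 -30 [[411.0, 254.0], [409.0, 282.0], [411.0, 263.0]]
45.5 -40 [[416.0, 260.0], [414.0, 290.0], [415.0, 269.0]]
45.5 -60 [[427.0, 274.0], [425.0, 307.0], [427.0, 285.0]]
```

View pics/tips.png

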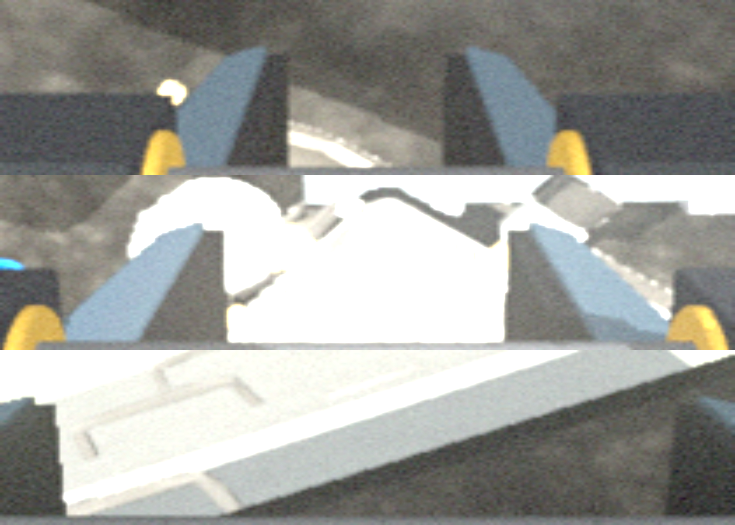

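Run:
```python
from plant import robot
from h import *
setcams(robot);s=robot.state()
print(s["ee_pos"])
for n in("scene","side"):
  for dz in(0,10,20,30,40):
    pts=[s["ee_pos"]+s["tool_rot"]@np.array([x,y,-dz]) for x in(-16,16) for y in(-25,25)]
    pj=proj(CAM[n],pts); print(n,dz,"center",proj(CAM[n],[s["ee_pos"]+np.array([0,0,dz])])[0].round(1),"max row",pj[:,1].max().round(1))
A=cv2.resize(CAM["scene"]["pixels"][200:250,290:370,::-1],None,fx=8,fy=8);B=cv2.resize(CAM["side"]["pixels"][190:250,290:370,::-1],None,fx=8,fy=8)
cv2.imwrite("pics/tipa.png",cv2.convertScaleAbs(np.vstack([A]),alpha=1.8));cv2.imwrite("pics/tipb.png",cv2.convertScaleAbs(B,alpha=1.8))
```

```text
[547.65457889  73.81711996 108.28834391]
scene 0 center [329.4 241.7] max row 248.3
scene 10 center [329.4 239. ] max row 245.6
scene 20 center [329.5 236.2] max row 242.8
scene 30 center [329.5 233.5] max row 240.1
scene 40 center [329.6 230.7] max row 237.3
side 0 center [334.1 240.5] max row 246.3
side 10 center [334.2 237.7] max row 243.5
side 20 center [334.3 234.9] max row 240.6
side 30 center [334.3 232.1] max row 237.8
side 40 center [334.4 229.3] max row 234.9
```

View pics/tipb.png

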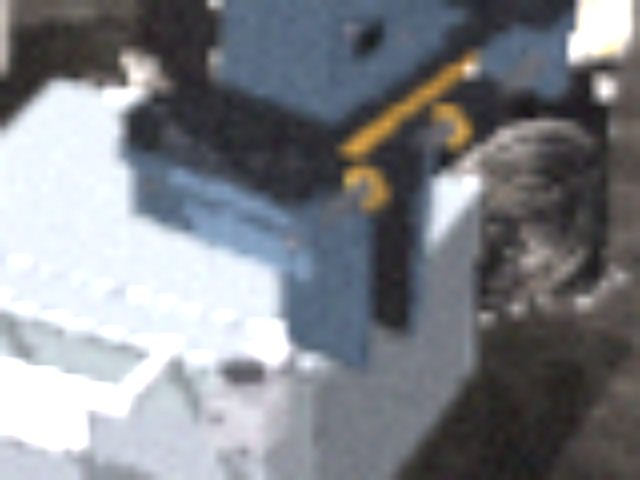

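View pics/tipa.png

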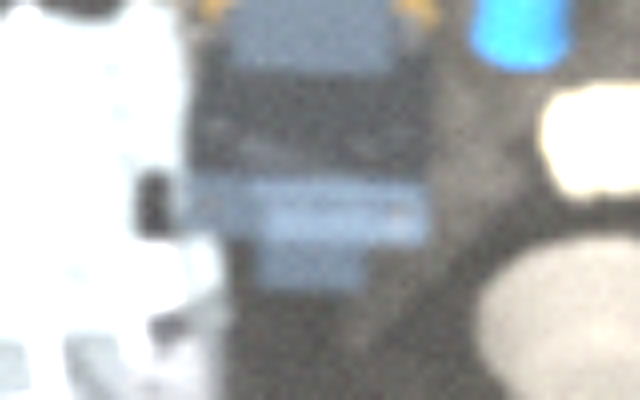

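All three cameras agree that the fingertips end about 34 mm behind the reported TCP, so they passed over the knob. From here I aim using the seen tips (tip z = ee z + 34). Going back to cage the knob again.

```bash
python3 go.py 565.5 147.6 130 128.2
```

```text
ee [547.7  73.8 108.3] yaw 27.9 t 4.68 F [0.2 0.1 0.1] w 22.8 q [  6.  20.  99.   0.  62. -21.]
dp [ 0.0569  0.0502 -0.0217] rot [  -0.    -0.  -100.3]
```

Request:
{"name": "apply_moves", "arguments": {"jaw": [-0.2,-0.2,-0.2,-0.2,-0.2,-0.2,-0.2,-0.2,-0.2,-0.2], "dp": [[0,0,-0.022],[0.01,0.01,-0.022],[0.02,0.02,-0.022],[0.03,0.03,-0.022],[0.04,0.04,-0.022],[0.057,0.05,-0.022],[0.057,0.05,-0.022],[0.057,0.05,-0.022],[0.057,0.05,-0.022],[0.057,0.05,-0.022]], "rotation": [[0,0,-7],[0,0,-14],[0,0,-21],[0,0,-28],[0,0,-35],[0,0,-42],[0,0,-49],[0,0,-56],[0,0,-63],[0,0,-70]]}}

```text
time: 5.52
ee_pos: [565.4, 148.0, 130.3]
tool_rot: [[-0.99, -0.144, -0.001], [-0.144, 0.99, 0.0], [0.001, 0.0, -1.0]]
wrist_force: [-0.8, -0.2, 0.3]
width: 0.396
```

```bash
python3 go.py 565.5 147.6 76 128.2
```

```text
ee [565.4 148.  130.3] yaw 98.3 t 5.52 F [-0.8 -0.2  0.3] w 36.1 q [ 14.  21.  93.   0.  66. -85.]
dp [-0.0001 -0.0004  0.0543] rot [  0.   -0.  -29.9]
```

Request:
{"name": "apply_moves", "arguments": {"jaw": [-0.2,-0.2,-0.2,-0.2,-0.2,-0.2,-0.2,-0.2,-0.2,-0.2], "dp": [[0,0,0],[0,0,0],[0,0,0],[0,0,0],[0,0,0.01],[0,0,0.02],[0,0,0.03],[0,0,0.04],[0,0,0.05],[0,0,0.054]], "rotation": [[0,0,-7],[0,0,-14],[0,0,-21],[0,0,-28],[0,0,-29.9],[0,0,-29.9],[0,0,-29.9],[0,0,-29.9],[0,0,-29.9],[0,0,-29.9]]}}

```text
time: 6.35
ee_pos: [564.2, 147.8, 74.1]
tool_rot: [[-0.786, -0.618, -0.004], [-0.618, 0.786, -0.001], [0.004, 0.002, -1.0]]
wrist_force: [0.2, -0.6, -0.4]
width: 0.398
```

```bash
python3 wr.py w4
python3 - <<'E'
from plant import robot
from wp import *
s=robot.state();R=s["tool_rot"];H=np.array([525.2,118]);c=38.2
for th in [0,10,20,30,40,50,60,70,80,90,97]:
    a=np.radians(c-th);p=H+50*np.array([np.cos(a),np.sin(a)])
    print(th,(R.T@(np.r_[p,76]-s["ee_pos"])/1000).round(4))
E
```

```text
[564.2 147.8  74.1] [ 0.2 -0.6 -0.4]
0 [-0.0011  0.0007 -0.002 ]
10 [-0.0003 -0.008  -0.002 ]
20 [ 0.0019 -0.0164 -0.002 ]
30 [ 0.0056 -0.0243 -0.002 ]
40 [ 0.0106 -0.0314 -0.002 ]
50 [ 0.0168 -0.0376 -0.002 ]
60 [ 0.0239 -0.0426 -0.002 ]
70 [ 0.0318 -0.0463 -0.002 ]
80 [ 0.0402 -0.0486 -0.002 ]
90 [ 0.0489 -0.0493 -0.0019]
97 [ 0.055  -0.0489 -0.0019]
```

View pics/w4.png

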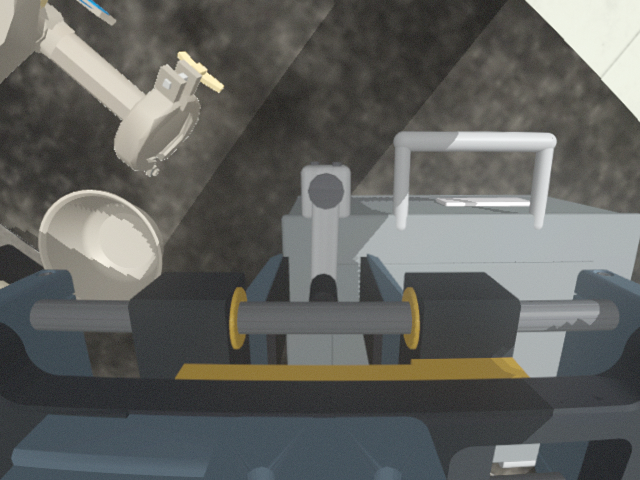

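The knob is now between the fingers near (323,290). Swing again.

Request:
{"name": "apply_moves", "arguments": {"jaw": [-0.5,-0.5,-0.5,-0.5,-0.5,-0.5,-0.5,-0.5,-0.5,-0.5], "dp": [[-0.001,-0.0,0],[-0.001,-0.005,0],[-0.0001,-0.01,0],[0.0015,-0.015,0],[0.0035,-0.0195,0],[0.0056,-0.0243,0],[0.0086,-0.0285,0],[0.0118,-0.0325,0],[0.0155,-0.0365,0],[0.0195,-0.04,0]], "rotation": [[0,0,0],[0,0,6],[0,0,12],[0,0,18],[0,0,24],[0,0,30],[0,0,36],[0,0,42],[0,0,48],[0,0,54]]}}

```text
time: 7.23
ee_pos: [574.1, 104.4, 74.5]
tool_rot: [[-0.961, 0.278, -0.003], [0.278, 0.961, -0.0], [0.003, -0.001, -1.0]]
wrist_force: [-0.5, 0.3, -1.2]
width: 0.244
```

```bash
python3 wr.py w5
python3 - <<'E'
from plant import robot
from wp import *
s=robot.state();R=s["tool_rot"];H=np.array([525.2,118]);c=38.2
for th in [55,60,70,80,90,97,102]:
    a=np.radians(c-th);p=H+50*np.array([np.cos(a),np.sin(a)])
    print(th,(R.T@(np.r_[p,74]-s["ee_pos"])/1000).round(4))
E
```

```text
[574.1 104.4  74.5] [-0.5  0.3 -1.2]
55 [ 0.0007 -0.0001  0.0005]
60 [ 0.001  -0.0044  0.0005]
70 [ 0.0025 -0.013   0.0005]
80 [ 0.0056 -0.0212  0.0005]
90 [ 0.01   -0.0287  0.0005]
97 [ 0.0138 -0.0334  0.0006]
102 [ 0.0169 -0.0365  0.0006]
```

View pics/w5.png

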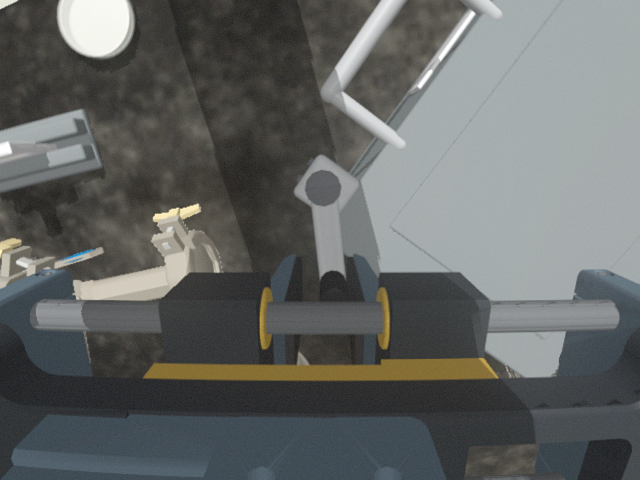

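The lever now follows the fingers; the knob is at (332,288) between them. Continue the swing.

Request:
{"name": "apply_moves", "arguments": {"jaw": [-0.5,-0.5,-0.5,-0.5,-0.5,-0.5,-0.5,-0.5,-0.5,-0.5], "dp": [[0.001,-0.0044,0.0],[0.002,-0.0095,0.0],[0.003,-0.0145,0.0],[0.0045,-0.019,0.0],[0.007,-0.0238,0.0],[0.0095,-0.028,0.0],[0.012,-0.0315,0.0],[0.0145,-0.034,0],[0.0169,-0.0365,0],[0.0169,-0.0365,0]], "rotation": [[0,0,6],[0,0,12],[0,0,18],[0,0,24],[0,0,30],[0,0,35],[0,0,39],[0,0,42],[0,0,46],[0,0,46]]}}

```text
time: 8.12
ee_pos: [547.6, 73.1, 75.2]
tool_rot: [[-0.465, 0.886, -0.002], [0.886, 0.465, -0.001], [0.0, -0.002, -1.0]]
wrist_force: [0.1, -0.5, -0.6]
width: 0.25
```

```bash
python3 wr.py w6;python3 go.py 456 165 150 38.2
```

```text
[547.6  73.1  75.2] [ 0.1 -0.5 -0.6]
ee [547.6  73.2  75.1] yaw 27.8 t 8.17 F [1.  1.1 0.1] w 22.7 q [  6.  21. 101.  -0.  57. -21.]
dp [ 0.1239 -0.0384 -0.0747] rot [ -0.1  -0.  -10.4]
```

View pics/w6.png

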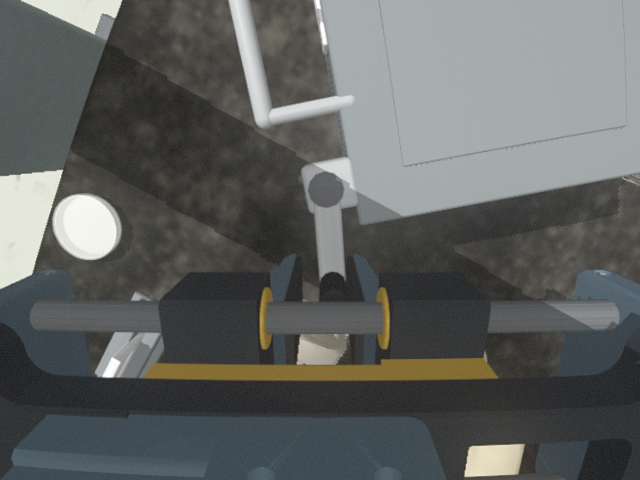

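The lever now points along the case's -y, with the knob at (332,285), at about 96° (1.68 rad). Up and over to the bar.

Request:
{"name": "apply_moves", "arguments": {"jaw": [-0.4,-0.1,-0.1,-0.1,-0.1,-0.1,-0.1,-0.1,-0.1,-0.1], "dp": [[0,0,-0.035],[0,0,-0.075],[0.03,-0.01,-0.075],[0.06,-0.02,-0.075],[0.09,-0.03,-0.075],[0.124,-0.0384,-0.075],[0.124,-0.0384,-0.065],[0.124,-0.0384,-0.055],[0.124,-0.0384,-0.045],[0.124,-0.0384,-0.04]], "rotation": [[0,0,0],[0,0,0],[0,0,-3],[0,0,-6],[0,0,-10.4],[0,0,-10.4],[0,0,-10.4],[0,0,-10.4],[0,0,-10.4],[0,0,-10.4]]}}

```text
time: 9.0
ee_pos: [455.8, 164.2, 113.5]
tool_rot: [[-0.619, 0.786, -0.005], [0.786, 0.619, -0.002], [0.001, -0.005, -1.0]]
wrist_force: [0.2, -0.7, -0.2]
width: 0.444
```

```bash
python3 wr.py w7
```

```text
[455.8 164.2 113.5] [ 0.2 -0.7 -0.2]
```

View pics/w7.png

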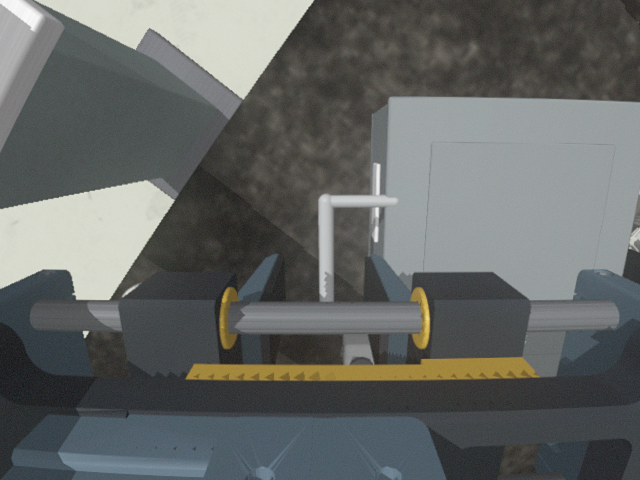

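The bar (column 326) is centred between the fingers. Lower the tips to z≈78 and close gently.

Request:
{"name": "apply_moves", "arguments": {"jaw": [-0.1,-0.1,-0.1,-0.3,-0.6,-1,-1,-1,-1,-1], "dp": [[0,0.001,0.03],[0,0.001,0.055],[0,0.001,0.0675],[0,0.001,0.0675],[0,0.001,0.0675],[0,0.001,0.0675],[0,0.001,0.0675],[0,0.001,0.0675],[0,0.001,0.0675],[0,0.001,0.0675]], "rotation": [[0,0,0],[0,0,0],[0,0,0],[0,0,0],[0,0,0],[0,0,0],[0,0,0],[0,0,0],[0,0,0],[0,0,0]], "force": 12}}

```text
time: 9.88
ee_pos: [456.8, 164.6, 46.4]
tool_rot: [[-0.618, 0.786, -0.004], [0.786, 0.618, -0.002], [0.001, -0.004, -1.0]]
wrist_force: [1.6, 0.2, 3.2]
width: 0.106
```

```bash
cat > arc.py <<'E'
import sys
from plant import robot
from wp import *
# a0 = lid angle now (deg); grasp = current tool pose; arc about hinge, tool kept pointing down
a0=float(sys.argv[1]);s=robot.state();R=s["tool_rot"]
print("ee",s["ee_pos"].round(1),"F",s["wrist_force"].round(1),"w",(s["width"]*91).round(1),"t",round(s["time"],2),"q",s["qpos"].round(0))
ux=np.array([.786,.618,0]);
def bar(a): a=np.radians(a)-np.arctan2(0,210); off=np.radians(.82); return -210.02*np.cos(a+off)*ux+np.array([0,0,210.02*np.sin(a+off)])
for a in map(float,sys.argv[2:]): print(a,(R.T@(bar(a)-bar(a0))/1000).round(4))
E
python3 arc.py 0 2 4 6 8 10 12 14 16 18 20
```

```text
Traceback (most recent call last):
  File "arc.py", line 6, in <module>
    print("ee",s["ee_pos"].round(1),"F",s["wrist_force"].round(1),"w",(s["width"]*91).round(1),"t",round(s["time"],2),"q",s["qpos"].round(0))
                                                                      ^^^^^^^^^^^^^^^^^^^^^
AttributeError: 'float' object has no attribute 'round'
```

Width 9.7 mm, so the bar is held.

```bash
sed -i 's/(s\["width"\]\*91).round(1)/round(float(s["width"])*91,1)/' arc.py; python3 arc.py 0 2 4 6 8 10 12 14 16 18 20
```

```text
ee [456.8 164.6  46.4] F [1.6 0.2 3.2] w 9.6 t 9.88 q [ 18.  18. 112.  -0.  50. -20.]
2.0 [ 0.      0.0002 -0.0073]
4.0 [ 0.      0.0007 -0.0146]
6.0 [ 0.      0.0014 -0.0219]
8.0 [ 0.      0.0024 -0.0292]
10.0 [ 0.      0.0036 -0.0364]
12.0 [ 0.      0.005  -0.0436]
14.0 [ 0.      0.0068 -0.0507]
16.0 [ 0.      0.0087 -0.0578]
18.0 [ 0.      0.011  -0.0648]
20.0 [ 0.0001  0.0134 -0.0717]
```

Request:
{"name": "apply_moves", "arguments": {"jaw": [-1,-1,-1,-1,-1,-1,-1,-1,-1,-1], "dp": [[0,0.0002,-0.0073],[0,0.0007,-0.0146],[0,0.0014,-0.0219],[0,0.0024,-0.0292],[0,0.0036,-0.0364],[0,0.005,-0.0436],[0,0.0068,-0.0507],[0,0.0087,-0.0578],[0,0.011,-0.0648],[0,0.0134,-0.0717]], "rotation": [[0,0,0],[0,0,0],[0,0,0],[0,0,0],[0,0,0],[0,0,0],[0,0,0],[0,0,0],[0,0,0],[0,0,0]]}}

```text
time: 10.72
ee_pos: [467.0, 172.9, 118.5]
tool_rot: [[-0.619, 0.786, -0.005], [0.786, 0.619, -0.002], [0.001, -0.005, -1.0]]
wrist_force: [-0.1, -0.8, -1.7]
width: 0.106
```

```bash
python3 arc.py 19.5 23 26 29 32 35 38 41 44 47 50; python3 wr.py w8
```

```text
ee [467.  172.9 118.5] F [-0.1 -0.8 -1.7] w 9.6 t 10.72 q [ 19.  15. 105.  -0.  61. -19.]
23.0 [ 0.      0.0048 -0.0119]
26.0 [ 0.      0.0094 -0.0219]
29.0 [ 0.      0.0146 -0.0316]
32.0 [ 0.      0.0202 -0.041 ]
35.0 [ 0.      0.0264 -0.0501]
38.0 [ 0.0001  0.033  -0.0589]
41.0 [ 0.0001  0.0401 -0.0673]
44.0 [ 0.0001  0.0476 -0.0754]
47.0 [ 0.0001  0.0555 -0.083 ]
50.0 [ 0.0001  0.0638 -0.0902]
[467.  172.9 118.5] [-0.1 -0.8 -1.7]
```

View pics/w8.png

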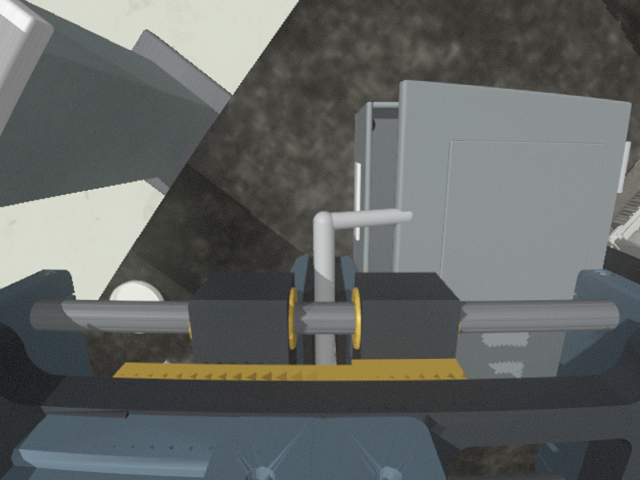

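The lid is rising with the grip, and the case opening shows at (380,150). Forces are small, so I continue.

Request:
{"name": "apply_moves", "arguments": {"jaw": [-1,-1,-1,-1,-1,-1,-1,-1,-1,-1], "dp": [[0,0.0048,-0.0119],[0,0.0094,-0.0219],[0,0.0146,-0.0316],[0,0.0202,-0.041],[0,0.0264,-0.0501],[0,0.033,-0.0589],[0,0.0401,-0.0673],[0,0.0476,-0.0754],[0,0.0555,-0.083],[0,0.0638,-0.0902]], "rotation": [[0,0,0],[0,0,0],[0,0,0],[0,0,0],[0,0,0],[0,0,0],[0,0,0],[0,0,0],[0,0,0],[0,0,0]]}}

```text
time: 11.6
ee_pos: [516.8, 212.6, 210.1]
tool_rot: [[-0.619, 0.786, -0.007], [0.786, 0.619, -0.003], [0.002, -0.008, -1.0]]
wrist_force: [-3.4, -1.0, 0.3]
width: 0.105
```

```bash
python3 arc.py 49.5 53 56 59 62 65 68 71 74 77 80
```

```text
ee [516.8 212.6 210.1] F [-3.4 -1.   0.3] w 9.5 t 11.6 q [ 21.  16.  89.  -0.  76. -17.]
53.0 [ 0.      0.0101 -0.008 ]
56.0 [ 0.      0.0191 -0.0143]
59.0 [ 0.      0.0284 -0.0201]
62.0 [ 0.      0.038  -0.0255]
65.0 [ 0.      0.0478 -0.0303]
68.0 [ 0.      0.058  -0.0346]
71.0 [ 0.      0.0683 -0.0384]
74.0 [ 0.      0.0788 -0.0416]
77.0 [ 0.      0.0894 -0.0443]
80.0 [ 0.      0.1002 -0.0464]
```

Request:
{"name": "apply_moves", "arguments": {"jaw": [-1,-1,-1,-1,-1,-1,-1,-1,-1,-1], "dp": [[0,0.0101,-0.007],[0,0.0191,-0.013],[0,0.0284,-0.0185],[0,0.038,-0.0235],[0,0.0478,-0.028],[0,0.058,-0.032],[0,0.0683,-0.036],[0,0.0788,-0.039],[0,0.0894,-0.0415],[0,0.1002,-0.0435]], "rotation": [[0,0,0],[0,0,0],[0,0,0],[0,0,0],[0,0,0],[0,0,0],[0,0,0],[0,0,0],[0,0,0],[0,0,0]]}}

```text
time: 12.43
ee_pos: [595.4, 275.1, 254.0]
tool_rot: [[-0.619, 0.786, -0.008], [0.786, 0.619, -0.002], [0.003, -0.008, -1.0]]
wrist_force: [-2.7, -0.6, 2.0]
width: 0.107
```

```bash
python3 arc.py 80 83 86 89 92 95 98 100;python3 wr.py w9
```

```text
ee [595.4 275.1 254. ] F [-2.7 -0.6  2. ] w 9.8 t 12.43 q [ 24.  24.  70.   0.  86. -14.]
83.0 [-0.      0.0109 -0.0016]
86.0 [-0.      0.0218 -0.0025]
89.0 [-0.      0.0328 -0.0029]
92.0 [-0.      0.0438 -0.0028]
95.0 [-0.      0.0548 -0.002 ]
98.0 [-0.0001  0.0657 -0.0007]
100.0 [-0.0001  0.0729  0.0005]
[595.4 275.1 254. ] [-2.7 -0.6  2. ]
```

View pics/w9.png

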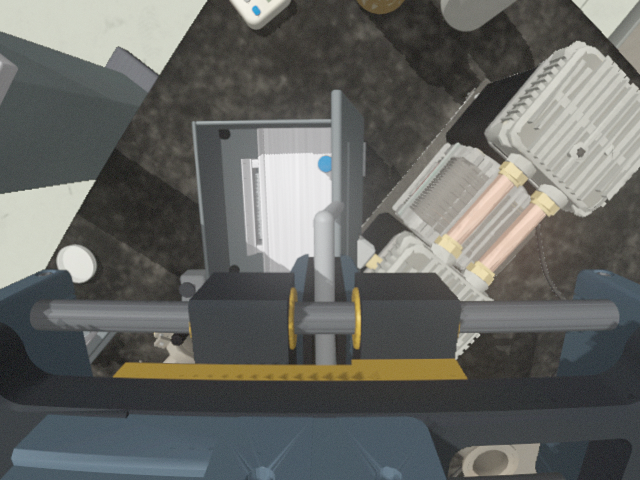

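The lid is near upright, with the deck and label slot visible around (255,200). I take it a little past upright.

Request:
{"name": "apply_moves", "arguments": {"jaw": [-1,-1,-1,-1,-1,-1], "dp": [[0,0.0109,-0.0016],[0,0.0218,-0.0025],[0,0.0328,-0.0029],[0,0.0438,-0.0028],[0,0.0548,-0.002],[0,0.058,-0.0015]], "rotation": [[0,0,0],[0,0,0],[0,0,0],[0,0,0],[0,0,0],[0,0,0]]}}

```text
time: 12.98
ee_pos: [643.6, 313.6, 255.6]
tool_rot: [[-0.619, 0.785, -0.005], [0.785, 0.619, 0.0], [0.003, -0.004, -1.0]]
wrist_force: [-1.8, -0.4, 1.6]
width: 0.104
```

Request:
{"name": "apply_moves", "arguments": {"jaw": [-0.6,-0.5,-0.5,-0.5,-0.5,-0.5], "dp": [[0,0,0],[0,0,0],[0,0,0],[0,0,-0.035],[0,0,-0.075],[0,-0.04,-0.08]], "rotation": [[0,0,0],[0,0,0],[0,0,0],[0,0,0],[0,0,0],[0,0,0]]}}

```text
time: 13.48
ee_pos: [623.0, 294.6, 342.9]
tool_rot: [[-0.62, 0.784, 0.017], [0.784, 0.62, 0.011], [-0.002, 0.02, -1.0]]
wrist_force: [-0.8, -0.2, 1.8]
width: 0.252
```

```bash
python3 go.py 500 200 280 38.2
python3 - <<'E'
from plant import robot
from h import *
setcams(robot)
a=CAM["scene"]["pixels"][:,:,::-1];b=CAM["side"]["pixels"][:,:,::-1]
cv2.imwrite("pics/e1.png",cv2.resize(np.hstack([a[130:290,200:350],b[130:290,240:390]]),None,fx=2.6,fy=2.6))
E
```

```text
ee [623.  294.6 342.9] yaw 38.3 t 13.48 F [-0.8 -0.2  1.8] w 23.0 q [ 24.  27.  54.   0.  98. -14.]
dp [ 0.0022 -0.1564  0.0598] rot [1.1 0.1 0.1]
```

View pics/e1.png

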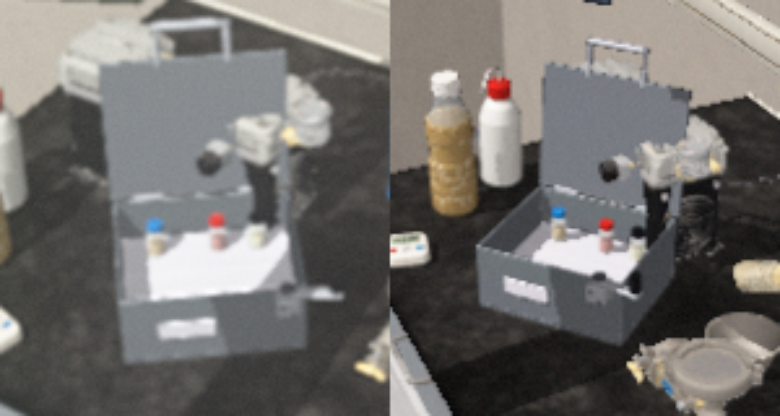

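The lid stands open past upright and the latch is free. Next a look into the case for the slot.

```bash
python3 go.py 571 167 250 38.2
```

```text
ee [610.3 286.6 339.3] yaw 38.2 t 13.58 F [ 0.3  1.  -0.2] w 22.4 q [ 24.  26.  56.   0.  98. -14.]
dp [-0.0699 -0.1047  0.0894] rot [-0.1 -0.1  0. ]
```

Request:
{"name": "apply_moves", "arguments": {"jaw": [-0.4,-0.4,-0.4,-0.4,-0.4,-0.4,-0.4,-0.4], "dp": [[-0.01,-0.035,0],[-0.025,-0.07,0.01],[-0.05,-0.1,0.03],[-0.07,-0.105,0.05],[-0.07,-0.105,0.08],[-0.07,-0.105,0.089],[-0.07,-0.105,0.089],[-0.07,-0.105,0.089]], "rotation": [[0,0,0],[0,0,0],[0,0,0],[0,0,0],[0,0,0],[0,0,0],[0,0,0],[0,0,0]]}}

```text
time: 14.25
ee_pos: [570.9, 167.2, 250.8]
tool_rot: [[-0.619, 0.786, -0.003], [0.786, 0.619, 0.001], [0.002, -0.002, -1.0]]
wrist_force: [1.2, -0.2, 0.5]
width: 0.3
```

```bash
python3 wr.py w10
python3 - <<'E'
import cv2
a=cv2.imread("pics/w10.png");cv2.imwrite("pics/w10z.png",cv2.resize(a[10:290,200:500],None,fx=2.1,fy=2.1))
E
```

```text
[570.9 167.2 250.8] [ 1.2 -0.2  0.5]
```

View pics/w10z.png

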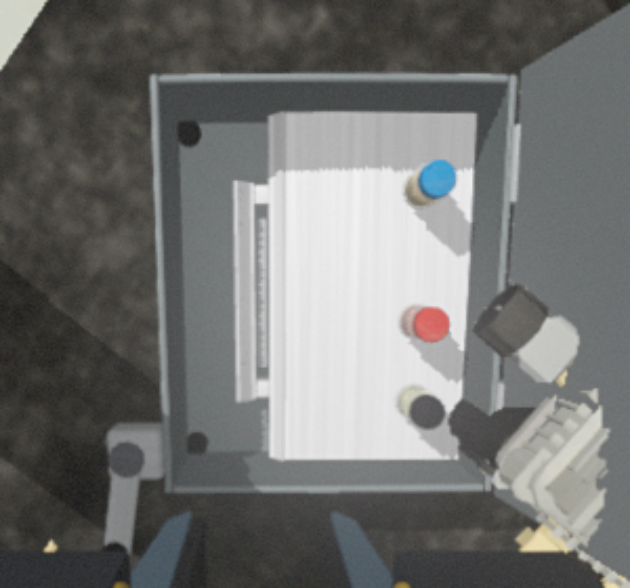

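The view shows the deck, three vials, and the lip and channel around zoom columns 235–285, rows 180–400. I zoom in more.

Run:
```python
import cv2
a=cv2.imread("pics/w10.png");cv2.imwrite("pics/w10y.png",cv2.resize(a[85:225,300:350],None,fx=4.2*2,fy=4.2,interpolation=cv2.INTER_CUBIC))
g=cv2.cvtColor(a,cv2.COLOR_BGR2GRAY)
for r in (115,130,150,170,185):print(r,g[r-2:r+3,305:345].mean(0).round(0).astype(int).tolist())
```

```text
115 [120, 121, 121, 119, 119, 123, 177, 215, 187, 172, 173, 177, 178, 181, 207, 214, 145, 130, 147, 169, 183, 169, 158, 214, 237, 226, 220, 218, 219, 211, 209, 228, 237, 237, 239, 238, 235, 233, 232, 234]
130 [121, 123, 123, 121, 120, 125, 164, 203, 197, 179, 176, 177, 178, 180, 207, 216, 160, 134, 159, 183, 197, 184, 158, 210, 237, 227, 221, 220, 219, 213, 212, 229, 236, 235, 236, 236, 235, 233, 231, 233]
150 [120, 120, 121, 123, 121, 125, 152, 196, 204, 181, 175, 177, 178, 181, 197, 208, 174, 137, 154, 178, 195, 180, 153, 201, 235, 226, 221, 220, 219, 213, 213, 229, 235, 232, 233, 234, 234, 232, 229, 229]
170 [119, 121, 119, 122, 121, 121, 137, 188, 210, 181, 174, 175, 176, 178, 190, 206, 192, 143, 148, 162, 185, 181, 154, 200, 234, 225, 218, 218, 218, 212, 208, 226, 232, 228, 229, 232, 233, 230, 226, 227]
185 [119, 120, 120, 119, 121, 119, 126, 182, 211, 186, 174, 173, 174, 176, 189, 205, 192, 132, 129, 137, 148, 145, 140, 198, 233, 223, 217, 217, 217, 211, 207, 225, 231, 227, 227, 231, 232, 229, 225, 225]
```

View pics/w10y.png

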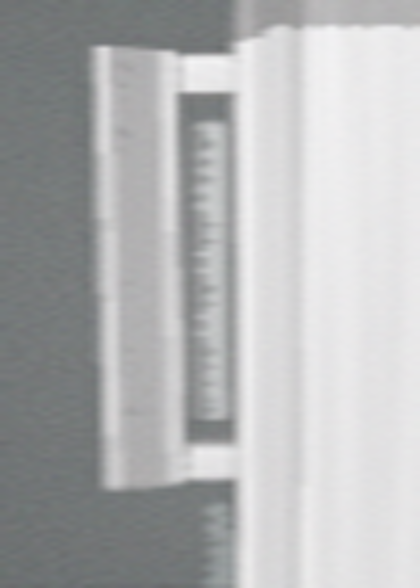

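Run:
```python
from wp import *
f=load("w10")
A=f((324.6,106.9),30);B=f((325.5,191),30);print(A,B,(A+B)/2,np.linalg.norm(A-B),np.degrees(np.arctan2(-(A-B)[0],(A-B)[1])))
l=f((321.6,149),30);d=f((328.3,149),30);print("gap",l,d,np.linalg.norm(l-d))
z=2.1
P=lambda x,y:((x)/z+200,(y)/z+10)
for n,p in dict(FL=(154,76),FR=(168,492),BL=(516,75),BR=(490,490)).items(): print(n,f(P(*p),87))
s,c=pickle.load(open("pics/w10.pkl","rb"));print(s["ee_pos"])
```

```text
[499.2 258.3] [560.5 182.4] [529.85 220.35] 97.56280028781462 38.9257864308487
gap [525.9 218.7] [532.2 223.6] 7.981227975694023
FL [428.7 267.3]
FR [553.1 111. ]
BL [559.8 372.5]
BR [684.8 216.3]
[570.90320563 167.17521145 250.78500536]
```

The channel measures 97.6 mm long and 7.98 mm wide, matching the given 98 × 8 mm. Its centre is about (529.5,220.8) and its yaw about 38.6°. Next, over to the wide holder.

```bash
python3 go.py 454 -350 230 3
```

```text
ee [571.5 167.5 251.7] yaw 38.2 t 14.3 F [ 0.5  0.4 -0.3] w 27.2 q [ 15.  18.  79.   0.  82. -23.]
dp [-0.3337 -0.4127  0.0211] rot [-0.  -0.1 35.2]
```

Request:
{"name": "apply_moves", "arguments": {"jaw": [0,0,0,0,0,0,0,0,0,0], "dp": [[-0.01,-0.02,-0.03],[-0.03,-0.05,-0.03],[-0.055,-0.08,-0.03],[-0.08,-0.11,-0.03],[-0.105,-0.14,-0.03],[-0.13,-0.17,-0.03],[-0.155,-0.2,-0.03],[-0.18,-0.23,-0.03],[-0.205,-0.26,-0.03],[-0.23,-0.29,-0.03]], "rotation": [[0,0,3],[0,0,7],[0,0,10],[0,0,14],[0,0,17],[0,0,20],[0,0,24],[0,0,28],[0,0,32],[0,0,35]]}}

```text
time: 15.13
ee_pos: [486.9, -194.2, 283.6]
tool_rot: [[-0.055, 0.998, 0.003], [0.998, 0.055, -0.0], [-0.0, 0.003, -1.0]]
wrist_force: [1.5, 0.4, 0.7]
width: 0.499
```

```bash
python3 go.py 454 -350 200 3
```

```text
ee [ 486.9 -194.2  283.6] yaw 3.1 t 15.13 F [1.5 0.4 0.7] w 45.4 q [-23.  11.  85.   0.  84. -26.]
dp [-0.1537 -0.0416  0.0835] rot [0.2 0.  0.1]
```

Request:
{"name": "apply_moves", "arguments": {"jaw": [0,0,0,0,0,0,0,0], "dp": [[-0.03,-0.01,0],[-0.065,-0.02,0.01],[-0.1,-0.03,0.03],[-0.13,-0.04,0.05],[-0.153,-0.042,0.07],[-0.153,-0.042,0.083],[-0.153,-0.042,0.083],[-0.153,-0.042,0.083]], "rotation": [[0,0,0],[0,0,0],[0,0,0],[0,0,0],[0,0,0],[0,0,0],[0,0,0],[0,0,0]]}}

```text
time: 15.8
ee_pos: [454.5, -349.3, 201.5]
tool_rot: [[-0.055, 0.998, 0.004], [0.998, 0.055, -0.001], [-0.001, 0.004, -1.0]]
wrist_force: [-0.5, -0.0, 0.1]
width: 0.502
```

```bash
python3 wr.py w11
```

```text
[ 454.5 -349.3  201.5] [-0.5 -0.   0.1]
```

View pics/w11.png

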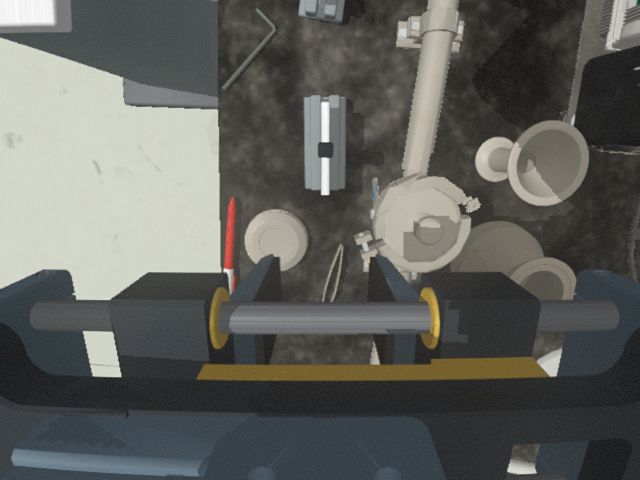

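The wide holder is seen from above: post at (325,150), plate ends at (325,99) and (325,195).

Run:
```python
from wp import *
f=load("w11")
a=cv2.imread("pics/w11.png");c=a[90:205,295:355];cv2.imwrite("pics/w11z.png",cv2.resize(c,None,fx=5,fy=5,interpolation=cv2.INTER_CUBIC))
w=(a.min(2)>200).astype(np.uint8);w[:90]=0;w[205:]=0;w[:,:295]=0;w[:,355:]=0
ys,xs=np.nonzero(w);print("white",ys.min(),ys.max())
m=[(r,xs[ys==r].mean()) for r in range(ys.min(),ys.max()+1) if (ys==r).sum()>2];p=np.polyfit(*zip(*m),1);print(p)
for r in(ys.min(),ys.max()):print(f((np.polyval(p,r),r),51))
d=(a.max(2)<45).astype(np.uint8);d[:140]=0;d[162:]=0;d[:,:313]=0;d[:,338:]=0;ys,xs=np.nonzero(d);print("dark",xs.min(),xs.max(),ys.min(),ys.max(),f(((xs.min()+xs.max())/2,(ys.min()+ys.max())/2),79))
```

```text
white 102 194
[2.18537073e-03 3.24599324e+02]
[ 449.8 -237.1]
[ 454.9 -325.9]Traceback (most recent call last):
  File "<stdin>", line 8, in <module>
    return umr_minimum(a, axis, None, out, keepdims, initial, where)
ValueError: zero-size array to reduction operation minimum which has no identity
```

View pics/w11z.png

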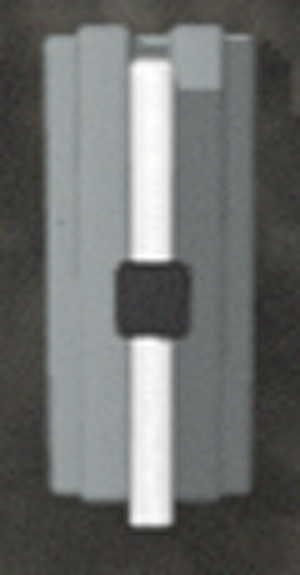

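```bash
python3 - <<'E'
from wp import *
f=load("w11");print(f((325.6,149.8),79))
E
python3 go.py 452.5 -281 120 3.3
```

```text
[ 452.8 -281.8]
ee [ 454.9 -349.3  202.3] yaw 3.2 t 15.85 F [ 1.  -0.2  1.3] w 45.7 q [-39.  17.  88.   0.  74. -42.]
dp [0.0685 0.001  0.0822] rot [ 0.3  0.1 -0.1]
```

Request:
{"name": "apply_moves", "arguments": {"jaw": [0,0,0,0,0,0,0], "dp": [[0.03,0.0,0],[0.06,0.001,0.02],[0.0682,0.001,0.05],[0.0682,0.001,0.08],[0.0682,0.001,0.11],[0.0682,0.001,0.12],[0.0682,0.001,0.12]], "rotation": [[0,0,0],[0,0,0],[0,0,0],[0,0,0],[0,0,0],[0,0,0],[0,0,0]]}}

```text
time: 16.43
ee_pos: [452.5, -280.1, 81.5]
tool_rot: [[-0.057, 0.998, 0.004], [0.998, 0.057, -0.0], [-0.0, 0.003, -1.0]]
wrist_force: [-0.7, 0.1, -0.2]
width: 0.502
```

```bash
python3 wr.py w12; python3 go.py 452.7 -281.6 20 3.3
```

```text
[ 452.5 -280.1   81.5] [-0.7  0.1 -0.2]
ee [ 453.7 -281.2   83.1] yaw 3.3 t 16.48 F [ 0.4 -0.1  0.7] w 45.5 q [-33.  19. 104.   0.  57. -36.]
dp [-0.0002 -0.0014  0.0631] rot [ 0.4  0.1 -0. ]
```

View pics/w12.png

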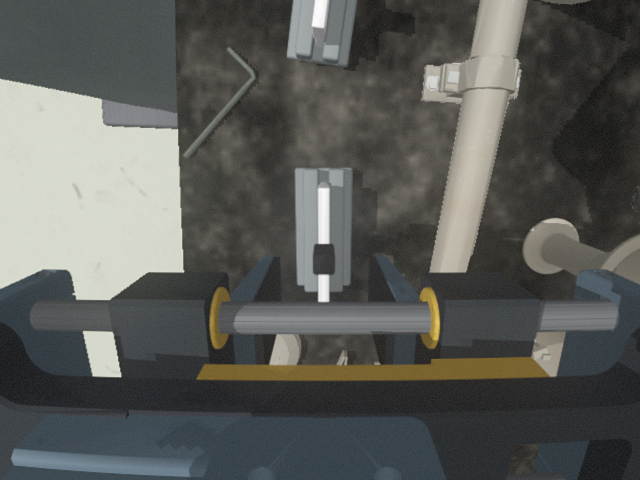

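The post (324,259) is centred between the fingers. Descend and grip.

Request:
{"name": "apply_moves", "arguments": {"jaw": [0,0,0,0,-0.4,-1,-1,-1,-1,-1], "dp": [[-0.0003,-0.001,0.03],[-0.0003,-0.001,0.05],[-0.0003,-0.001,0.062],[-0.0003,-0.001,0.062],[-0.0003,-0.001,0.062],[-0.0003,-0.001,0.062],[-0.0003,-0.001,0.062],[-0.0003,-0.001,0.062],[-0.0003,-0.001,0.062],[-0.0003,-0.001,0.062]], "rotation": [[0.3,0,0],[0.3,0,0],[0.3,0,0],[0.3,0,0],[0.3,0,0],[0.3,0,0],[0.3,0,0],[0.3,0,0],[0.3,0,0],[0.3,0,0]], "force": 35}}

```text
time: 17.32
ee_pos: [453.5, -281.9, 21.9]
tool_rot: [[-0.057, 0.998, 0.002], [0.998, 0.057, -0.003], [-0.003, 0.002, -1.0]]
wrist_force: [-0.4, 0.5, 4.6]
width: 0.145
```

```bash
python3 wr.py w13; python3 go.py 452.7 -281.6 100 3.3
```

```text
[ 453.5 -281.9   21.9] [-0.4  0.5  4.6]
ee [ 453.5 -281.9   21.9] yaw 3.3 t 17.37 F [0.2 0.1 4.4] w 14.0 q [-33.  23. 108.  -0.  49. -36.]
dp [ 0.0001 -0.0006 -0.0781] rot [ 0.1  0.2 -0. ]
```

View pics/w13.png

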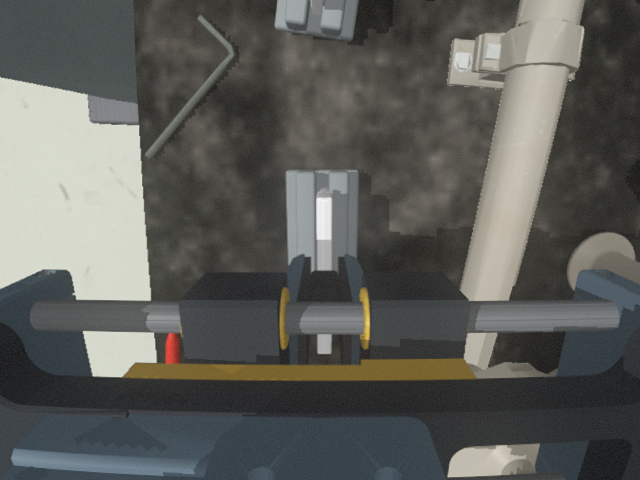

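Gripped: width 14.0 mm, equal to the post. Lift straight out.

Request:
{"name": "apply_moves", "arguments": {"jaw": [-1,-1,-1,-1,-1,-1,-1,-1], "dp": [[0,0,-0.01],[0,0,-0.025],[0,0,-0.05],[0,0,-0.085],[0,0,-0.12],[0,0,-0.155],[0,0,-0.18],[0,0,-0.18]], "rotation": [[0,0,0],[0,0,0],[0,0,0],[0,0,0],[0,0,0],[0,0,0],[0,0,0],[0,0,0]]}}

```text
time: 18.03
ee_pos: [455.9, -283.1, 208.6]
tool_rot: [[-0.057, 0.998, 0.012], [0.998, 0.057, -0.01], [-0.01, 0.012, -1.0]]
wrist_force: [0.8, 0.5, -0.9]
width: 0.148
```

```bash
python3 wr.py w14; python3 go.py 529.5 220.8 230 38.6
```

```text
[ 455.9 -283.1  208.6] [ 0.8  0.5 -0.9]
ee [ 454.5 -282.3  205.5] yaw 3.3 t 18.08 F [-0.3  0.3 -1.4] w 13.8 q [-33.  13.  93.  -0.  73. -36.]
dp [ 0.4978  0.1037 -0.0275] rot [  0.3   0.6 -35.3]
```

View pics/w14.png

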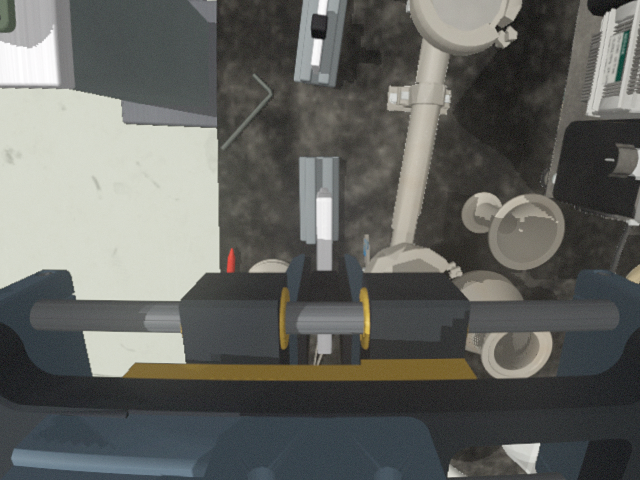

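The holder is out of the stand, and the narrow one (318,25) is still in place. Carry it to the case.

Request:
{"name": "apply_moves", "arguments": {"jaw": [-1,-1,-1,-1,-1,-1,-1,-1,-1,-1], "dp": [[0.01,0.002,-0.02],[0.04,0.008,-0.035],[0.075,0.016,-0.04],[0.11,0.023,-0.04],[0.145,0.03,-0.04],[0.18,0.037,-0.04],[0.215,0.045,-0.04],[0.25,0.052,-0.04],[0.285,0.06,-0.04],[0.32,0.067,-0.04]], "rotation": [[0,0,-3],[0,0,-6],[0,0,-9],[0,0,-12],[0,0,-15],[0,0,-18],[0,0,-22],[0,0,-26],[0,0,-30],[0,0,-35]]}}

```text
time: 18.92
ee_pos: [501.8, 43.0, 242.0]
tool_rot: [[-0.622, 0.783, 0.005], [0.783, 0.622, -0.007], [-0.009, -0.001, -1.0]]
wrist_force: [0.6, 0.4, -0.7]
width: 0.146
```

```bash
python3 go.py 529.5 220.8 200 38.6
python3 - <<'E'
from wp import *
s,c=pickle.load(open("pics/w14.pkl","rb"));T=np.linalg.inv(np.array(c["T_tool_cam"]))
for p in [(45,0,-29),(45,0,16),(45,2.5,-29),(45,-2.5,-29)]: print(p,proj(c,[p],T[:3,:3],T[:3,3])[0].round(1))
E
```

```text
ee [501.8  43.  242. ] yaw 38.5 t 18.92 F [ 0.6  0.4 -0.7] w 13.3 q [  4.  10.  93.  -0.  78. -34.]
dp [0.1223 0.1323 0.0409] rot [-0.   0.5 -0.1]
(45, 0, -29) [324.1 198.2]
(45, 0, 16) [324. 188.]
(45, 2.5, -29) [329.  198.2]
(45, -2.5, -29) [319.1 198.2]
```

Request:
{"name": "apply_moves", "arguments": {"jaw": [-1,-1,-1,-1,-1,-1,-1,-1,-1,-1], "dp": [[0.02,0.02,0],[0.045,0.05,0],[0.07,0.08,0],[0.1,0.11,0],[0.122,0.132,0.01],[0.122,0.132,0.03],[0.122,0.132,0.06],[0.122,0.132,0.09],[0.122,0.132,0.11],[0.122,0.132,0.11]], "rotation": [[0,0.5,0],[0,0.5,0],[0,0.5,0],[0,0.5,0],[0,0.5,0],[0,0.5,0],[0,0.5,0],[0,0.5,0],[0,0.5,0],[0,0.5,0]]}}

```text
time: 19.75
ee_pos: [525.2, 218.2, 124.7]
tool_rot: [[-0.622, 0.783, -0.013], [0.783, 0.622, -0.005], [0.004, -0.013, -1.0]]
wrist_force: [-0.6, -0.5, -1.9]
width: 0.153
```

```bash
python3 wr.py w15; python3 go.py 529.5 220.8 70 38.6
python3 - <<'E'
from plant import robot
from h import *
setcams(robot)
a=CAM["scene"]["pixels"][:,:,::-1];b=CAM["side"]["pixels"][:,:,::-1]
cv2.imwrite("pics/e2.png",cv2.resize(np.hstack([a[130:290,210:340],b[130:290,250:380]]),None,fx=3,fy=3))
E
```

```text
[525.2 218.2 124.7] [-0.6 -0.5 -1.9]
ee [527.1 218.9 127.6] yaw 38.5 t 19.8 F [ 0.4 -0.3 -0.6] w 14.0 q [ 21.  20.  95.  -0.  66. -17.]
dp [-0.0001  0.0035  0.0575] rot [-0.5 -0.1 -0.1]
```

View pics/w15.png

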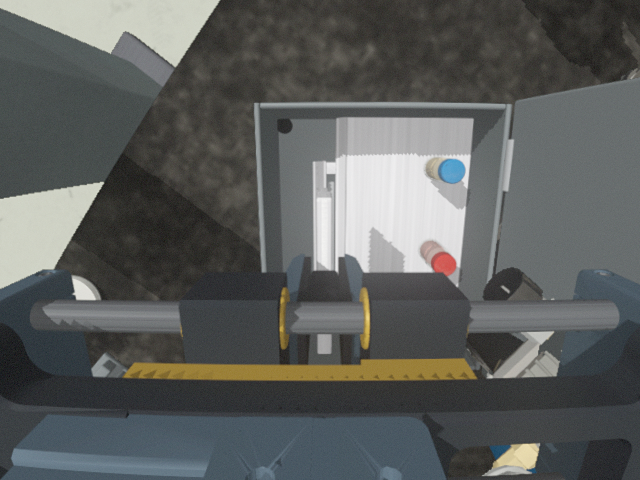

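View pics/e2.png

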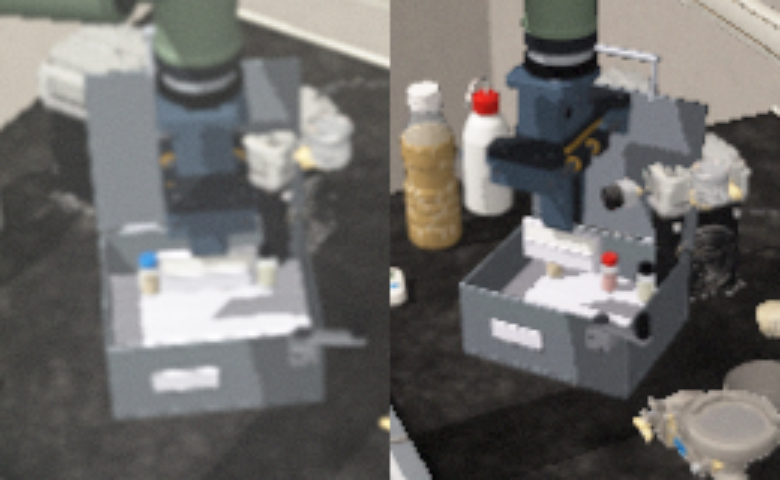

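The plate hangs upright above the case; in the image the channel is about 5 px to the right of it. I'll correct by +3.5 mm, lower to just above the lip, and look again.

Request:
{"name": "apply_moves", "arguments": {"jaw": [-1,-1,-1,-1,-1,-1,-1], "dp": [[0,0.0035,0],[0,0.0035,0.02],[0,0.0035,0.04],[0,0.0035,0.055],[0,0.0035,0.06],[0,0.0035,0.06],[0,0.0035,0.06]], "rotation": [[-0.4,0,0],[-0.5,0,0],[-0.5,0,0],[-0.5,0,0],[-0.5,0,0],[-0.5,0,0],[-0.5,0,0]]}}

```text
time: 20.48
ee_pos: [533.9, 222.5, 72.7]
tool_rot: [[-0.622, 0.783, 0.009], [0.783, 0.622, 0.006], [-0.001, 0.011, -1.0]]
wrist_force: [0.1, 0.7, -0.0]
width: 0.148
```

```bash
python3 wr.py w16; python3 go.py 529.5 220.8 60 38.6
python3 - <<'E'
import cv2
a=cv2.imread("pics/w16.png");cv2.imwrite("pics/w16z.png",cv2.resize(a[120:280,260:400],None,fx=4.5,fy=3.7,interpolation=cv2.INTER_CUBIC))
E
```

```text
[533.9 222.5  72.7] [ 0.1  0.7 -0. ]
ee [534.1 222.6  72.9] yaw 38.5 t 20.53 F [-0.   1.2  0.6] w 13.9 q [ 21.  23.  99.   0.  57. -17.]
dp [ 0.0015 -0.0048  0.0129] rot [ 0.7  0.1 -0.1]
```

View pics/w16z.png

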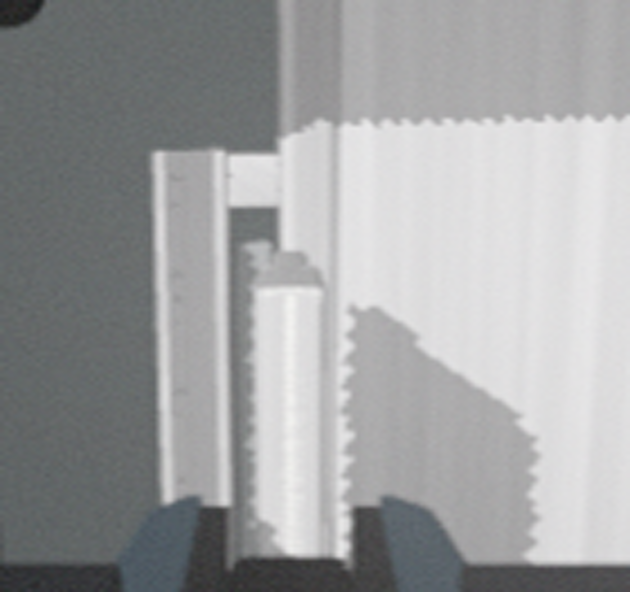

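The plate has ended about 5 mm too far toward the deck: plate centre at zoom x≈289, channel at 254, and the pose reading agrees. Correct with time to settle, and straighten the 0.7° tilt.

```bash
python3 - <<'E'
from wp import *
f=load("w16")
print(f((316.3,176),30), f((260+226/4.5,174),30), f((260+279/4.5,174),30))
E
python3 go.py 529.5 220.8 64 39
```

```text
[498.5 258.7] [494.3 257.1] [500.8 262.2]
ee [534.1 222.6  72.9] yaw 38.5 t 20.53 F [-0.   1.2  0.6] w 13.9 q [ 21.  23.  99.   0.  57. -17.]
dp [ 0.0015 -0.0048  0.0089] rot [ 0.7  0.1 -0.5]
```

Request:
{"name": "apply_moves", "arguments": {"jaw": [-1,-1,-1,-1,-1,-1], "dp": [[0.0015,-0.0048,0.003],[0.0015,-0.0048,0.007],[0.0015,-0.0048,0.009],[0.0015,-0.0048,0.009],[0.0015,-0.0048,0.009],[0.0015,-0.0048,0.009]], "rotation": [[0.7,0.1,-0.5],[0.7,0.1,-0.5],[0.7,0.1,-0.5],[0.7,0.1,-0.5],[0.7,0.1,-0.5],[0.7,0.1,-0.5]]}}

```text
time: 21.03
ee_pos: [529.5, 220.8, 63.9]
tool_rot: [[-0.629, 0.777, -0.001], [0.777, 0.629, 0.0], [0.001, -0.001, -1.0]]
wrist_force: [0.4, -0.6, -1.0]
width: 0.149
```

```bash
python3 wr.py w17; python3 go.py 529.5 220.8 50 39
python3 - <<'E'
import cv2
a=cv2.imread("pics/w17.png");cv2.imwrite("pics/w17z.png",cv2.resize(a[120:280,260:400],None,fx=4.5,fy=3.7,interpolation=cv2.INTER_CUBIC))
E
```

```text
[529.5 220.8  63.9] [ 0.4 -0.6 -1. ]
ee [529.6 220.9  63.9] yaw 39.0 t 21.08 F [ 0.   0.4 -1. ] w 13.5 q [ 21.  24.  99.   0.  57. -18.]
dp [ 0.     -0.0001  0.0139] rot [-0. -0. -0.]
```

View pics/w17z.png

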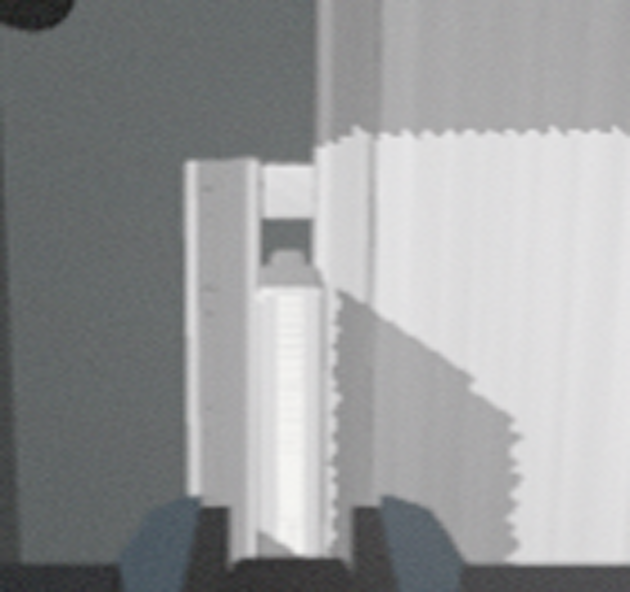

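The plate is centred over the channel (289 vs 287.5 in the zoom) and squared. Insert in steps, watching the force.

Request:
{"name": "apply_moves", "arguments": {"jaw": [-1,-1,-1,-1,-1,-1], "dp": [[0,0,0.005],[0,0,0.01],[0,0,0.015],[0,0,0.02],[0,0,0.022],[0,0,0.022]], "rotation": [[0,0,0],[0,0,0],[0,0,0],[0,0,0],[0,0,0],[0,0,0]], "force": 50}}

```text
time: 21.58
ee_pos: [528.9, 220.6, 41.0]
tool_rot: [[-0.629, 0.777, -0.002], [0.777, 0.629, -0.001], [0.001, -0.002, -1.0]]
wrist_force: [0.8, 0.0, -0.6]
width: 0.148
```

```bash
python3 go.py 529.5 220.8 30 39;python3 wr.py w18;python3 - <<'E'
import cv2
a=cv2.imread("pics/w18.png");cv2.imwrite("pics/w18z.png",cv2.resize(a[120:280,260:400],None,fx=4.5,fy=3.7,interpolation=cv2.INTER_CUBIC))
E
```

```text
ee [528.9 220.6  41. ] yaw 39.0 t 21.58 F [ 0.8  0.  -0.6] w 13.5 q [ 21.  25. 101.   0.  54. -18.]
dp [-0.0002  0.0006  0.011 ] rot [-0.1 -0.1 -0. ]
[528.9 220.6  41. ] [ 0.8  0.  -0.6]
```

View pics/w18z.png

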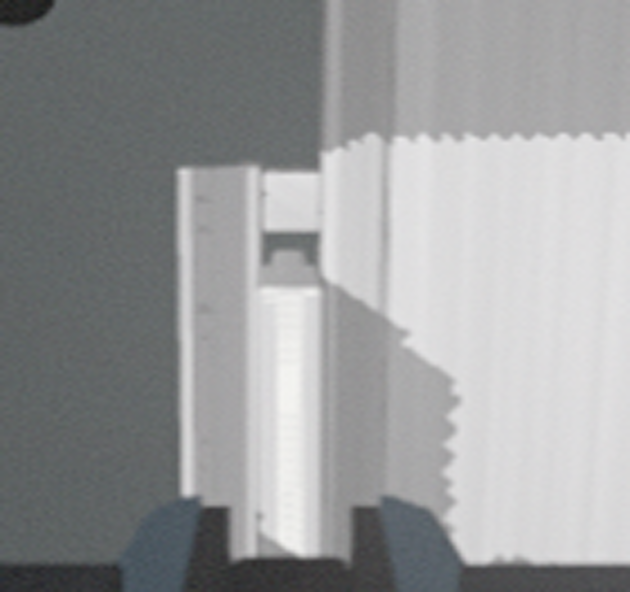

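It is entering cleanly with no force. Continue.

Request:
{"name": "apply_moves", "arguments": {"jaw": [-1,-1,-1,-1,-1], "dp": [[0,0.0003,0.002],[0,0.0005,0.004],[0,0.0005,0.006],[0,0.0005,0.007],[0,0.0005,0.007]], "rotation": [[0,0,0],[0,0,0],[0,0,0],[0,0,0],[0,0,0]]}}

```text
time: 22.05
ee_pos: [530.0, 221.3, 34.9]
tool_rot: [[-0.629, 0.777, -0.001], [0.777, 0.629, 0.0], [0.001, -0.001, -1.0]]
wrist_force: [0.0, 0.2, 4.0]
width: 0.145
```

Request:
{"name": "apply_moves", "arguments": {"jaw": [-1,-1,-1,-1], "dp": [[0,0,0.002],[0,0,0.004],[0,0,0.004],[0,0,0.004]], "rotation": [[0,0,0],[0,0,0],[0,0,0],[0,0,0]]}}

```text
time: 22.38
ee_pos: [530.1, 221.3, 31.8]
tool_rot: [[-0.629, 0.777, -0.0], [0.777, 0.629, 0.0], [0.0, -0.0, -1.0]]
wrist_force: [-2.2, -0.4, 7.8]
width: 0.148
```

Spring force is building as expected (4 → 8 N). Press on to the stop.

Request:
{"name": "apply_moves", "arguments": {"jaw": [-1,-1,-1,-1], "dp": [[0,-0.0005,0.002],[0,-0.0005,0.004],[0,-0.0005,0.005],[0,-0.0005,0.005]], "rotation": [[0,0,0],[0,0,0],[0,0,0],[0,0,0]]}}

```text
time: 22.72
ee_pos: [530.1, 221.3, 28.1]
tool_rot: [[-0.629, 0.777, 0.001], [0.777, 0.629, 0.001], [0.0, 0.001, -1.0]]
wrist_force: [-2.5, -0.1, 10.1]
width: 0.146
```

```bash
python3 go.py 529.5 220.8 28 39;python3 wr.py w19;python3 - <<'E'
from plant import robot
from h import *
import cv2
a=cv2.imread("pics/w19.png");cv2.imwrite("pics/w19z.png",cv2.resize(a[90:290,220:420],None,fx=3,fy=3,interpolation=cv2.INTER_CUBIC))
setcams(robot)
a=CAM["scene"]["pixels"][:,:,::-1];b=CAM["side"]["pixels"][:,:,::-1]
cv2.imwrite("pics/e3.png",cv2.resize(np.hstack([a[130:290,210:340],b[130:290,250:380]]),None,fx=3,fy=3))
E
```

```text
ee [530.1 221.3  28.1] yaw 39.0 t 22.72 F [-2.5 -0.1 10.1] w 13.3 q [ 21.  26. 102.   0.  52. -18.]
dp [-0.     -0.0007  0.0001] rot [ 0.1 -0.  -0. ]
[530.1 221.3  28.1] [-2.5 -0.1 10.1]
```

View pics/w19z.png

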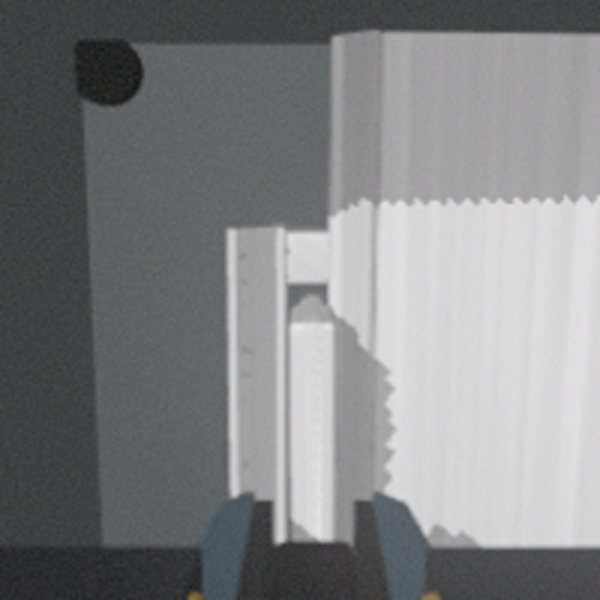

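View pics/e3.png

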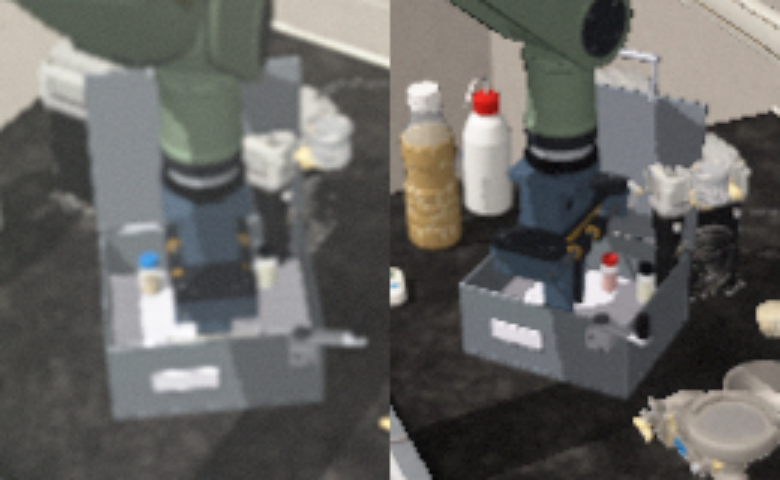

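The plate is in the channel at 10.1 N. A little further should meet the hard stop.

Request:
{"name": "apply_moves", "arguments": {"jaw": [-1,-1,-1,-1,-1], "dp": [[0,-0.0007,0.001],[0,-0.0007,0.002],[0,-0.0007,0.002],[0,-0.0007,0.002],[0,-0.0007,0.002]], "rotation": [[0,0,0],[0,0,0],[0,0,0],[0,0,0],[0,0,0]]}}

```text
time: 23.28
ee_pos: [530.1, 221.3, 27.9]
tool_rot: [[-0.629, 0.777, 0.003], [0.777, 0.629, 0.002], [-0.0, 0.003, -1.0]]
wrist_force: [-1.5, 0.0, 9.8]
width: 0.15
```

Request:
{"name": "apply_moves", "arguments": {"jaw": [-1,-1,-1,-1,-1], "dp": [[0,-0.0005,0.002],[0,-0.0005,0.004],[0,-0.0005,0.005],[0,-0.0005,0.005],[0,-0.0005,0.005]], "rotation": [[0,0,0],[0,0,0],[0,0,0],[0,0,0],[0,0,0]]}}

```text
time: 23.7
ee_pos: [530.4, 221.4, 27.7]
tool_rot: [[-0.629, 0.777, 0.006], [0.777, 0.629, 0.003], [-0.001, 0.007, -1.0]]
wrist_force: [-7.9, -2.0, 29.6]
width: 0.149
```

```bash
python3 wr.py w20;python3 - <<'E'
from plant import robot
for i in range(3):
    robot.read_camera("wrist");s=robot.state();print(s["ee_pos"].round(1),s["wrist_force"].round(1),s["ft_torque"].round(2),s["width"]*91,s["time"])
import cv2
a=cv2.imread("pics/w20.png");cv2.imwrite("pics/w20z.png",cv2.resize(a[90:290,220:420],None,fx=3,fy=3,interpolation=cv2.INTER_CUBIC))
E
```

```text
[530.4 221.4  27.7] [-7.9 -2.  29.6]
[530.4 221.4  27.7] [-6.9 -1.7 29.2] [-0.61  1.63 -0.04] 13.487586074395953 23.8
[530.4 221.4  27.7] [-6.9 -1.  29.1] [-0.67  1.6  -0.02] 13.461073698679378 23.85
[530.4 221.4  27.7] [-7.6 -1.7 29.5] [-0.64  1.68  0.05] 13.844792624965551 23.9
```

View pics/w20z.png

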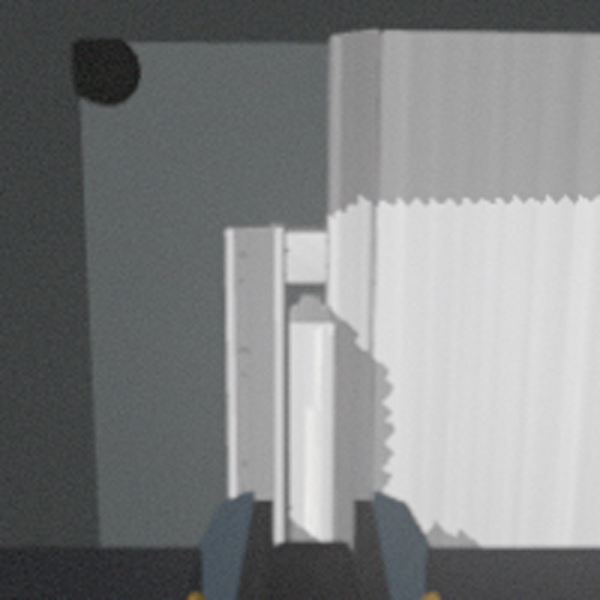

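The stop is reached: z stays at 27.7 while the force rises to 29 N. I ease off to a moderate hold.

Request:
{"name": "apply_moves", "arguments": {"jaw": [-1,-1,-1,-1,-1,-1], "dp": [[0,-0.0004,0.004],[0,-0.0004,0.0028],[0,-0.0004,0.0028],[0,-0.0004,0.0028],[0,-0.0004,0.0028],[0,-0.0004,0.0028]], "rotation": [[0.2,0,0],[0.3,0,0],[0.3,0,0],[0.3,0,0],[0.3,0,0],[0.3,0,0]]}}

```text
time: 24.4
ee_pos: [530.3, 221.4, 27.8]
tool_rot: [[-0.629, 0.777, 0.003], [0.777, 0.629, 0.001], [-0.001, 0.003, -1.0]]
wrist_force: [-5.3, -0.9, 19.0]
width: 0.151
```

Run:
```python
from plant import robot
from h import *
setcams(robot)
for i in range(4):
    robot.read_camera("wrist");s=robot.state();print(s["ee_pos"].round(2),s["wrist_force"].round(1),round(s["width"]*91,1),s["time"])
cv2.imwrite("pics/f1.png",CAM["scene"]["pixels"][:,:,::-1]);cv2.imwrite("pics/f2.png",CAM["side"]["pixels"][:,:,::-1])
```

```text
[530.28 221.34  27.81] [-4.7 -1.8 18.6] 13.6 24.55
[530.27 221.37  27.78] [-4.7 -1.5 18.7] 13.3 24.6
[530.3  221.37  27.82] [-4.7 -0.6 19.2] 13.5 24.65
[530.28 221.37  27.83] [-4.8 -1.6 19.8] 13.1 24.7
```

View pics/f1.png

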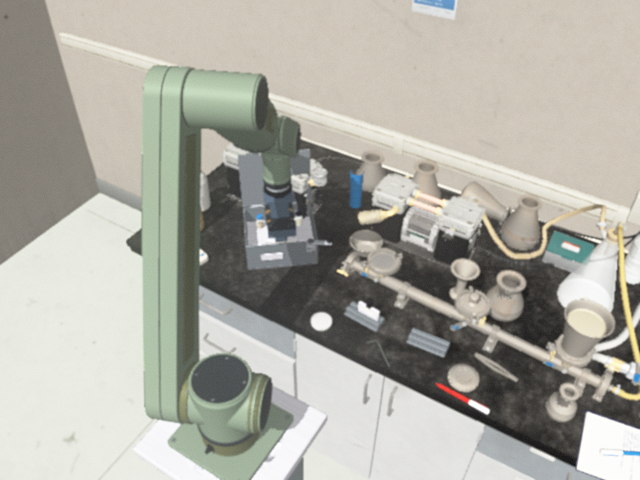

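View pics/f2.png

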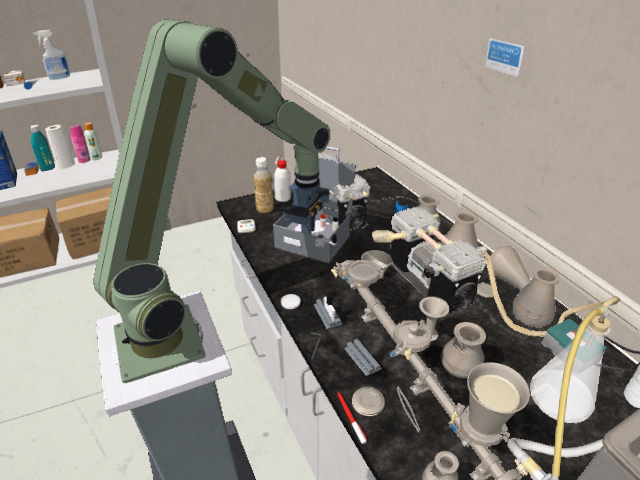

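The hold is steady at 19 N. The lid is open at (278,180), the narrow holder is still in its stand at (365,315), the wide stand at (430,340) is empty, and the rest is undisturbed. Handing in.

```bash
python3 -c "
from plant import robot
print(robot.job_done())"
```

```text
the job is handed in; nothing more can be done
None
```

The job is done and handed in at about 25 s. The latch is swung free, the lid is open past upright, and the wide holder is pressed home in the slot and still gripped.

**Latch and lid:** I swung the lever to about 96° (1.68 rad). I then lifted the lid by its bar to about 96° and let go, and it stayed open in all later pictures.

**Wide holder:** I took it by its post, slid it down behind the lip and pressed it against the spring. It met a hard stop: the tool height stayed at 27.7 mm while the force rose to 29 N. I eased off to a steady 19 N. The grip opening reads about 13.5 mm on the 14 mm post. The `seat` travel itself cannot be read; "home" rests on the hard stop and on the 4 → 8 → 10 N spring rise before it.

**Other objects:** The last pictures show the narrow holder and the other visible items where they were.

**What disagreed:**
- **Fingertips:** In all three camera views the fingertips end about 34 mm behind the reported TCP. My first latch swing therefore passed over the knob without moving it. I repeated it with heights set from the seen tips.
- **Knob height:** The knob top measured about 128 mm, 5 mm above what I worked out from the given sizes.
- **Side force:** About 5 N of sideways force remains in the final hold.

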